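# Pile the tested stone offcuts on the swing tray

### The arm

A 6-joint arm with a two-finger parallel gripper is mounted at the origin on the work surface. World frame = base frame: x ahead of the robot, y to its left, z up, the work surface at z = 0. Lengths are in m, angles in degrees, forces in N, time in s.
With the tool pointing down it reaches from about 0.375 to 0.9 m from the base axis. Payload 3.1 kg.
Tool frame: the origin (TCP) lies on the centre line of the jaws, within the pads' length; the fingertips stand 14 mm ahead of it and the grasp point (between the pads) lies 5 mm behind it (bot.tips_ahead is the distance from the TCP to the fingertips, in m); z points along the fingers, y is the line along which they close (so a half turn about z gives the same grasp; the last joint's range is limited). The gripper opens to 87 mm and grips with 3 to 60 N. Pads are 19 mm wide; open, the fingers measure 117 mm over their backs; the gripper's body (75 mm by 190 mm) begins 51 mm behind the grasp point.
Start: joints at [-79.04, 30.224, 82.088, -0, 67.689, -10.227], TCP at [0.226, -0.583, 0.237] pointing down, gripper open.
Joint ranges: [-176.69, 176.69], [-43.24, 126.21], [12.49, 139.97], [-82, 262], [0, 151.66], [-163.58, 163.58]. Speed limits (degrees/s): [159.86, 159.86, 180, 180, 180, 180].

### API

Orientations are given as a 3x3 rotation matrix whose columns are the frame's x, y, z axes.
In Python, from rig import bot gives the robot as it stands.
- The arm moves only by the tool play_rows, never from a script. Its argument "moves" is a list that holds one entry, the list of rows, each a list of 6 numbers: the shift along the tool's x, y, z in mm, then the turn, a rotation vector about the tool's x, y, z in rad. A call has 1 to 5 rows; each row shifts and turns the commanded pose from where the row before left it, along the tool's axes as they then stand; what a row does not reach is not made up. A row lasts 1/10 s, in which the tool goes at most 50 mm and 8.59 degrees, less where a joint would pass 70% of its speed; a pose out of reach is approached as far as the arm can. A call with a gripper value outside its range is refused whole. "fingers" is the opening, from -1 (shut) to 1 (fully open), set as the call begins (left out, the last holds). The fingers move at their own pace and stop on an object; the grip force is fixed at half the most. Time passes only in rows, so rows that do not move let the fingers close. It gives the time, the measured TCP pose, the force, the opening and the grip force at its end, in the units of the state.
- bot.read_state(): the state, without advancing time (a new reading comes with each control period).
- bot.capture(name): name is "side" or "top"; returns a dict with "image" (420x560x3 uint8, blue, green, red), "fx", "fy", "cx", "cy" (pixels), "R" (3x3) and "t" (3): a world point X has camera coordinates R X + t. Camera axes: x right, y down, z forward; pixel columns grow to the right and rows downward; lengths in m; the calibration is good to about 2 mm. A picture is of the moment at which its call begins. There is no depth.
- bot.hand_in(): hands the job in; it is judged then, once.
Trained networks look in a picture, given as the dict that the camera call returned (one of the last four; its "shot" number tells which), for a name from the list of things; names that differ only in an ending like _2 or _b are one class to them, and where a whole thing is asked for, a point or a joint stands for the part that bears it (a point fixed in the world has none). Each returns a list of dicts, best first, with "confidence" (0 to 1); they miss things now and then, are a little off and sometimes report something else, mostly with a low value. They report only what shows in the picture. A call takes as long as a camera call. They do not tell look-alikes from the thing itself.
- bot.search_frame(picture, query): "centre" ([column, row] in pixels, amid what is visible of it).
- bot.silhouettes(picture, query): "pixels" (420x560 bool, what is visible of it) and "centre" ([column, row] in pixels, amid what is visible of it).
- bot.pinpoint(picture, query): "centre" ([column, row] in pixels: a listed point, or the origin of a listed thing).
The state is a dict: "time_s": time; "joint_positions": joint angles; "qvel": joint speeds; "tau": joint torques, N m; "position": TCP position; "tcp_rot": TCP orientation; "force": force on the tool from outside, world axes, zero at the start; "moment": the same for the moment, N m; "opening": opening from 0.0 (shut) to 1.0 (fully open); "grasp_force": force on a finger pad.
Only numpy, scipy, OpenCV 4.12 (cv2) and the standard library are available. Lean on these libraries where they do the work, as an engineer would, in place of code of your own. Each camera call takes 0.05 s, during which the arm holds its last target. There are 200 camera calls.

### The job

The stone offcuts lying by the pH meter have been tested and washed: push the drying tray round on its pivot until it is against its outer stop, then build all the stones there are into one free-standing pile on the middle of its rubber mat, one on top of another with only the lowest touching the mat, turning each until it sits close to level on the one below. Let the finished pile stand on its own, then push the loaded tray back home against the stop beside the meter with the pile still standing. Leave the glassware, bottles, keypad and spatula where they are.

Things in the scene. Friction and masses are not known exactly. Their poses are not given: they have to be found in the camera images.
- stone1: grey stone offcut 96 mm long (own x), 58 wide (own y); flat underside, upright sides 27 tall to grip across the width, above them a flat crown 58 x 42, its middle 37 above the underside and 5 mm towards +x of centre. The crown rises 6 degrees towards own +x; a stone laid on it takes that slope. 0.43 kg. Origin mid length and width, 16 above the underside; z up at the start. May be absent.
- stone2: grey stone offcut 88 mm long (own x), 55 wide (own y); flat underside, upright sides 27 tall to grip across the width, above them a flat crown 54 x 40, its middle 36 above the underside and 5 mm towards -x of centre. The crown rises 7 degrees towards own +x; a stone laid on it takes that slope. 0.37 kg. Origin mid length and width, 16 above the underside; z up at the start. May be absent.
- stone3: grey stone offcut 81 mm long (own x), 52 wide (own y); flat underside, upright sides 27 tall to grip across the width, above them a flat crown 50 x 38, its middle 35 above the underside and 4 mm towards +x of centre. The crown rises 7 degrees towards own +x; a stone laid on it takes that slope. 0.32 kg. Origin mid length and width, 16 above the underside; z up at the start. May be absent.
- stone4: grey stone offcut 74 mm long (own x), 50 wide (own y); flat underside, upright sides 27 tall to grip across the width, above them a flat crown 46 x 36, its middle 35 above the underside and 4 mm towards -x of centre. The crown rises 6 degrees towards own +x; a stone laid on it takes that slope. 0.28 kg. Origin mid length and width, 16 above the underside; z up at the start. May be absent.
- tray (a joint): swing of the flat aluminium drying tray about its pivot pin, rad: 0 = home, against the stop beside the pH meter; grows counter-clockwise from above; 1.15 = swung out, against its other stop. Stiff enough to stay where it is left (about 0.2 N m of friction).
- pivot (a point): top of the fixed pivot pin, 34 mm above the bench. At tray = 0 the tray points along this frame's +y and turns from there towards its -x. The pH meter stands on its +x side, 105 mm and more from the pivot axis, and ends at y = 105 mm; its electrode post is 250 mm tall.
- lug (a point): centre of the top of the upright push lug on the tray's free end, 215 mm from the pivot axis, 47 mm above the bench; it is 24 mm thick across (own x, direction of swing) and 30 mm along own y (away from the pivot); the tray below it is 34 mm wide up to 20 mm above the bench
- mat: black rubber mat on the tray, 118 mm (own x, direction of swing) x 106 mm (own y, away from the pivot); origin at the centre of its top face, 24 mm above the bench, 110 mm from the pivot axis; turns with the tray
- beaker: small glass beaker, 50 mm across, 60 mm tall, standing among the stones; origin at its foot; a bystander
- buffer1: white buffer bottle, 60 mm across, 95 mm tall; origin at its foot; a bystander
- buffer2: white buffer bottle, 60 mm across, 95 mm tall; origin at its foot; a bystander
- storage: small white jar with black cap, 40 mm across, 70 mm tall; origin at its foot; a bystander
- keypad: black numeric keypad, 120 x 90 x 18 mm, lying flat; origin under its centre; a bystander
- dish: shallow glass dish, 90 mm across, 18 mm tall; origin under its centre; a bystander
- scoop: lab spatula lying flat on the bench along its own x; origin under it; a bystander
There are look-alikes about, which are no part of the job. Leave any orange look-alike of the stone3 alone. Leave any brown look-alike of the stone2 alone.

How it is judged (in metres and radians):
On the way, in this order (a step that is already met when the one before it is completed fails the run):
1. the tray is swung out against its outer stop (value of joint tray above 1.07 rad), for 0.2 s.
2. all the stones stand in one pile on the mat, let go, with the tray still swung out (horizontal distance between each of stone1, stone2, stone3, stone4 and mat below 0.035 m and linear speed of each of stone1, stone2, stone3, stone4 below 0.03 m/s and (angle between the z axis of stone1 and the z axis of mat, either way round below 0.26 rad or angle between the y axis of stone1 and the z axis of mat, either way round below 0.26 rad) and (angle between the z axis of stone2 and the z axis of mat, either way round below 0.26 rad or angle between the y axis of stone2 and the z axis of mat, either way round below 0.26 rad) and (angle between the z axis of stone3 and the z axis of mat, either way round below 0.26 rad or angle between the y axis of stone3 and the z axis of mat, either way round below 0.26 rad) and (angle between the z axis of stone4 and the z axis of mat, either way round below 0.26 rad or angle between the y axis of stone4 and the z axis of mat, either way round below 0.26 rad) and horizontal distance between stone1 and stone2 below 0.034 m and horizontal distance between each of stone1, stone2 and stone3 below 0.034 m and horizontal distance between each of stone1, stone2, stone3 and stone4 below 0.034 m and value of joint tray above 0.95 rad and contact force between the fingers and anything else below 0.3 N), for 0.5 s.
At the end, for the whole second after the job is handed in: the tray is home (within 0.07 rad of its stop) and every stone present stands in one pile: its centre within 35 mm of the middle of the mat seen from above, a flat side down within 15 degrees of level, at rest, and no two centres more than 34 mm apart seen from above (horizontal distance between each of stone1, stone2, stone3, stone4 and mat below 0.035 m and linear speed of each of stone1, stone2, stone3, stone4 below 0.03 m/s and (angle between the z axis of stone1 and the z axis of mat, either way round below 0.26 rad or angle between the y axis of stone1 and the z axis of mat, either way round below 0.26 rad) and (angle between the z axis of stone2 and the z axis of mat, either way round below 0.26 rad or angle between the y axis of stone2 and the z axis of mat, either way round below 0.26 rad) and (angle between the z axis of stone3 and the z axis of mat, either way round below 0.26 rad or angle between the y axis of stone3 and the z axis of mat, either way round below 0.26 rad) and (angle between the z axis of stone4 and the z axis of mat, either way round below 0.26 rad or angle between the y axis of stone4 and the z axis of mat, either way round below 0.26 rad) and horizontal distance between stone1 and stone2 below 0.034 m and horizontal distance between each of stone1, stone2 and stone3 below 0.034 m and horizontal distance between each of stone1, stone2, stone3 and stone4 below 0.034 m and value of joint tray below 0.07 rad); the robot touches nothing.
It fails at once if a bystander is pushed more than 50 mm away (distance of any of beaker, buffer1, buffer2, storage, keypad, dish, scoop from where it was at the start of the episode above 0.05 m).
Of stone1, stone2, stone3, stone4 only 3 to 4 are there at a start; the rules pass over those that are not, and their reading is None.
At some moment in a run one of stone1, stone2, stone3, stone4 may be knocked a few centimetres aside while the robot is not near it.
Once in a run the grip may slacken for a moment while it holds something.
It also fails if it takes over 210 s, if anything falls off the work surface, if the arm or the gripper's body presses on something with over 40 N, if the wrist force passes 120 N, or if a joint passes its speed limit or range.

## Working session

There is one attempt and no reset: what is moved stays moved. The work goes in short steps, Python scripts to look and compute and a tool call to move; the robot and the scene stay as the last step left them, time stands still between calls to the robot, and variables do not carry over. Pictures are saved under pics/ and viewed, at most 14 in all, crops included, and the job is handed in when it is done.

Besides the shell and the picture viewer there is one more tool, called as name([rows], argument=value, ...), one row to a line, values as JSON. play_rows: Moves the arm, as the interface text tells. Its arguments: {"type":"object","properties":{"moves":{"type":"array","items":{"type":"array","items":{"type":"array","items":{"type":"number"}}}},"fingers":{"type":"number"}},"required":["moves"]}

```bash
ls; mkdir -p pics; cat > h.py <<'E'
import numpy as np, cv2
from rig import bot
def ray(p,uv):
    d=np.array([(uv[0]-p['cx'])/p['fx'],(uv[1]-p['cy'])/p['fy'],1.]); R=np.array(p['R']);t=np.array(p['t'])
    return -R.T@t, R.T@d
def atz(p,uv,z):
    o,d=ray(p,uv); return o+d*(z-o[2])/d[2]
def proj(p,X):
    c=np.array(p['R'])@np.array(X)+np.array(p['t']); return [p['fx']*c[0]/c[2]+p['cx'],p['fy']*c[1]/c[2]+p['cy']]
E
python3 - <<'E'
from h import *
np.set_printoptions(precision=3,suppress=True)
for n in ['top','side']:
    p=bot.capture(n); cv2.imwrite(f'pics/{n}0.png',p['image'])
    print(n,ray(p,(280,210)),p['fx'])
    for q in ['stone1','stone2','stone3','stone4','pivot','lug','mat','beaker','buffer1','storage','keypad','dish','scoop']:
        for r in bot.pinpoint(p,q)[:5]:
            z={'pivot':.034,'lug':.047,'mat':.024}.get(q,.016 if 'stone' in q else 0)
            print(q,round(r['confidence'],2),np.round(r['centre'],1),atz(p,r['centre'],z)[:2])
E
```

```text
pics
top (array([ 0.422, -0.017,  1.407]), array([ 0.109, -0.026, -0.994])) 455.3452703936726
stone1 0.81 [380.4 164.3] [ 0.725 -0.365]
stone1 0.79 [352.  249.2] [ 0.459 -0.276]
stone1 0.79 [276.5 199.3] [ 0.608 -0.042]
stone1 0.75 [358.9 206.3] [ 0.592 -0.297]
stone1 0.56 [313.  196.2] [ 0.62  -0.155]
stone2 0.81 [380.4 164.3] [ 0.725 -0.365]
stone2 0.79 [352.  249.2] [ 0.459 -0.276]
stone2 0.79 [276.5 199.3] [ 0.608 -0.042]
stone2 0.75 [358.9 206.3] [ 0.592 -0.297]
stone2 0.56 [313.  196.2] [ 0.62  -0.155]
stone3 0.81 [380.4 164.3] [ 0.725 -0.365]
stone3 0.79 [352.  249.2] [ 0.459 -0.276]
stone3 0.79 [276.5 199.3] [ 0.608 -0.042]
stone3 0.75 [358.9 206.3] [ 0.592 -0.297]
stone3 0.56 [313.  196.2] [ 0.62  -0.155]
stone4 0.81 [380.4 164.3] [ 0.725 -0.365]
stone4 0.79 [352.  249.2] [ 0.459 -0.276]
stone4 0.79 [276.5 199.3] [ 0.608 -0.042]
stone4 0.75 [358.9 206.3] [ 0.592 -0.297]
stone4 0.56 [313.  196.2] [ 0.62  -0.155]
lug 0.92 [153.8 220.7] [0.532 0.322]
lug 0.3 [190.  212.2] [0.56  0.216]
mat 0.76 [195.4 213.5] [0.558 0.204]
beaker 0.49 [331.1 225.1] [ 0.533 -0.214]
buffer1 0.81 [
[... 863 characters left out ...]
154]
stone3 0.6 [271.9 215.6] [ 0.606 -0.045]
stone3 0.57 [322.6 223.9] [ 0.475 -0.132]
stone4 0.88 [320.6 152.4] [ 0.721 -0.386]
stone4 0.69 [334.1 180.6] [ 0.586 -0.307]
stone4 0.63 [294.3 197.2] [ 0.618 -0.154]
stone4 0.6 [271.9 215.6] [ 0.606 -0.045]
stone4 0.57 [322.6 223.9] [ 0.475 -0.132]
pivot 0.55 [235.5 239.6] [0.592 0.112]
lug 0.72 [193.3 286.1] [0.53  0.307]
mat 0.73 [215.5 266.1] [0.56  0.212]
beaker 0.53 [326.9 202.8] [ 0.54  -0.224]
buffer1 0.95 [247.3 179.7] [ 0.8   -0.113]
buffer1 0.93 [283.8 172. ] [ 0.746 -0.231]
storage 0.71 [414.5 196.6] [ 0.366 -0.453]
keypad 0.77 [188.6 351.4] [0.409 0.419]
dish 0.41 [285.9 172.8] [ 0.738 -0.233]
dish 0.29 [252.4 180.5] [ 0.785 -0.123]
```

```bash
python3 - <<'E'
import cv2
for n in ['top','side']:
    im=cv2.imread(f'pics/{n}0.png'); cv2.imwrite(f'pics/{n}0b.png',cv2.resize(im[80:380, 80:480] if n=='top' else im[100:400,100:500],None,fx=2,fy=2,interpolation=cv2.INTER_CUBIC))
E
```

```text
(no output)
```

View pics/top0b.png

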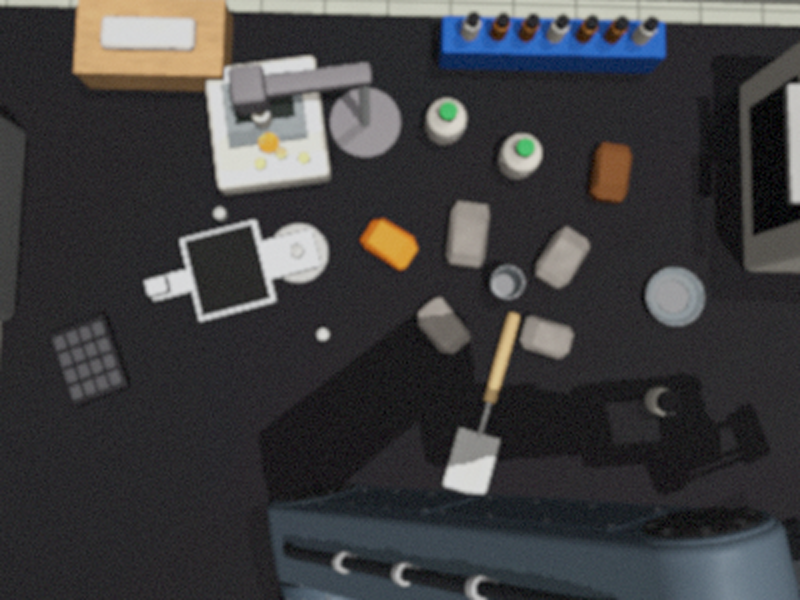

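View pics/side0b.png

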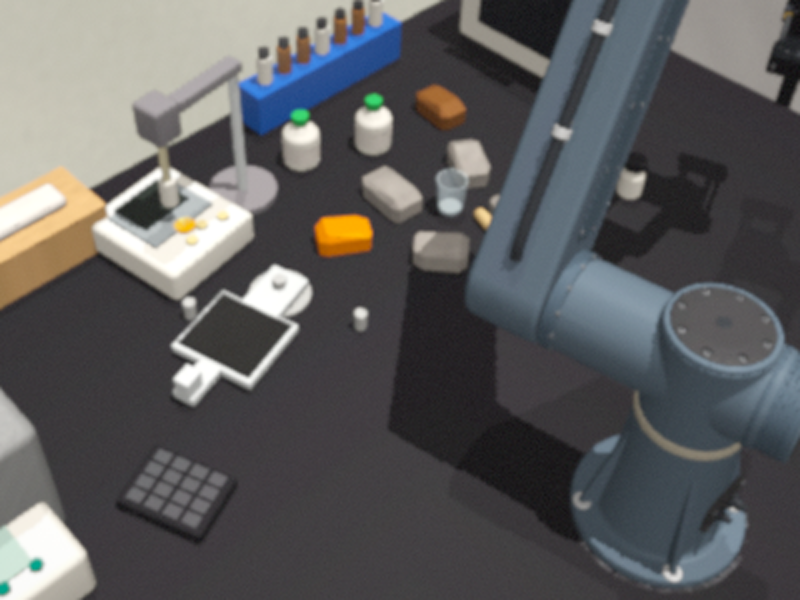

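```bash
cat >> h.py <<'E'
import json
from scipy.spatial.transform import Rotation as Ro
def down(yaw,pitch=0,roll=0):
    "tool x at yaw (deg, world), z down; pitch/roll: then turned about tool y/x, deg"
    c,s=np.cos(np.radians(yaw)),np.sin(np.radians(yaw))
    return np.array([[c,s,0],[s,-c,0],[0,0,-1.]])@Ro.from_euler('yx',[pitch,roll],degrees=True).as_matrix()
def plan(wps,start=None):
    "wps: (pos, R, step_mm, [max deg/row]); prints rows in fives"
    if start is None:
        s=bot.read_state(); P=np.array(s['position']);R=np.array(s['tcp_rot'])
    else: P,R=start
    rows=[]
    for w in wps:
        T,RT,st=np.array(w[0]),w[1],w[2]
        n=int(np.ceil(max(np.linalg.norm(T-P)*1000/st,np.degrees(Ro.from_matrix(R.T@RT).magnitude())/8,1)))
        P0=P.copy(); 
        for i in range(n):
            tgt=P0+(T-P0)*(i+1)/n
            d=np.round(R.T@(tgt-P)*1000,1); rv=np.round(Ro.from_matrix(R.T@RT).as_rotvec()/(n-i),3)
            P=P+R@d/1000; R=R@Ro.from_rotvec(rv).as_matrix()
            rows.append([float(x)+0. for x in d]+[float(x)+0. for x in rv])
    for k in range(0,len(rows),5): print(json.dumps(rows[k:k+5]).replace('.0,',',').replace('.0]',']').replace('-0,','0,').replace('-0]','0]'))
    return P,R
def st():
    s=bot.read_state(); R=np.array(s['tcp_rot'])
    print('t',round(s['time_s'],2),'P',np.round(s['position'],4),'yaw',round(float(np.degrees(np.arctan2(R[1,0],R[0,0]))),1),'z',np.round(R[:,2],3),'F',np.round(s['force'],1),'op',round(s['opening'],3),'j',np.round(s['joint_positions'],0))
E
python3 - <<'E'
from h import *
st()
# tool y along v: v angle 14.7 -> tool x yaw = 104.7 or -75.3
for yaw in [-75.3]:
    plan([([.40,-.1,.237],down(yaw),45),([.582,.322,.16],down(yaw),45),([.582,.322,.041],down(yaw),40)])
E
```

```text
t 1.4 P [ 0.2259 -0.5827  0.2366] yaw 21.2 z [ 0. -0. -1.] F [ 0.3 -0.2  0.4] op 1.002 j [-79.  30.  82.  -0.  68. -10.]
[[25.9, -29.8, 0, 0, 0, 0.13], [21.8, -32.9, -0.1, 0, 0, 0.13], [17.4, -35.4, 0, 0, 0, 0.129], [12.7, -37.4, 0, 0, 0, 0.13], [7.7, -38.7, -0.1, 0, 0, 0.129]]
[[2.7, -39.4, 0, 0, 0, 0.13], [-2.5, -39.4, 0, 0, 0, 0.129], [-7.5, -38.8, -0.1, 0, 0, 0.13], [-12.4, -37.4, 0, 0, 0, 0.129], [-17.2, -35.6, 0, 0, 0, 0.13]]
[[-21.6, -33, -0.1, 0, 0, 0.129], [-25.7, -29.9, 0, 0, 0, 0.13], [-29.4, -26.4, 0, 0, 0, 0.129], [-32.9, -25.7, 7, 0, 0, 0], [-32.9, -25.8, 7, 0, 0, 0]]
[[-32.9, -25.7, 7, 0, 0, 0], [-32.9, -25.8, 7, 0, 0, 0], [-32.9, -25.7, 7, 0, 0, 0], [-32.9, -25.8, 7, 0, 0, 0], [-32.9, -25.7, 7, 0, 0, 0]]
[[-32.9, -25.7, 7, 0, 0, 0], [-33, -25.8, 7, 0, 0, 0], [-32.9, -25.7, 7, 0, 0, 0], [-32.9, -25.8, 6.9, 0, 0, 0], [0, 0, 39.7, 0, 0, 0]]
[[0, 0, 39.7, 0, 0, 0], [0, 0, 39.6, 0, 0, 0]]
```

```bash
sed -i 's/\*1000,1); rv/*1000,0); rv/; s/(n-i),3)/(n-i),2)/' h.py
python3 - <<'E'
from h import *
y=104.7
plan([([.40,-.1,.237],down(y),45),([.582,.322,.16],down(y),45),([.582,.322,.041],down(y),40)])
E
```

```text
[[28, -32, 0, 0, 0, -0.12], [32, -29, 0, 0, 0, -0.12], [35, -25, 0, 0, 0, -0.12], [37, -20, 0, 0, 0, -0.12], [40, -16, 0, 0, 0, -0.12]]
[[41, -10, 0, 0, 0, -0.12], [43, -6, 0, 0, 0, -0.12], [43, -1, 0, 0, 0, -0.12], [42, 5, 0, 0, 0, -0.12], [42, 9, 0, 0, 0, -0.13]]
[[40, 15, 0, 0, 0, -0.12], [38, 20, 0, 0, 0, -0.13], [33, 26, 7, 0, 0, 0], [33, 26, 7, 0, 0, 0], [33, 25, 7, 0, 0, 0]]
[[32, 26, 7, 0, 0, 0], [33, 26, 7, 0, 0, 0], [33, 26, 7, 0, 0, 0], [33, 26, 7, 0, 0, 0], [33, 25, 7, 0, 0, 0]]
[[33, 26, 7, 0, 0, 0], [32, 26, 7, 0, 0, 0], [33, 26, 7, 0, 0, 0], [0, 0, 40, 0, 0, 0], [0, 0, 39, 0, 0, 0]]
[[0, 0, 40, 0, 0, 0]]
```

play_rows([
  [[28,-32,0,0,0,-0.12],[32,-29,0,0,0,-0.12],[35,-25,0,0,0,-0.12],[37,-20,0,0,0,-0.12],[40,-16,0,0,0,-0.12]],
], fingers=-1)

```text
time_s: 1.9
position: [0.2984, -0.38, 0.2367]
tcp_rot: [[0.562, 0.827, 0.0], [0.827, -0.562, -0.001], [-0.0, 0.001, -1.0]]
force: [1.2, 0.1, 1.0]
opening: 0.631
grasp_force: 0.0
```

play_rows([
  [[41,-10,0,0,0,-0.12],[43,-6,0,0,0,-0.12],[43,-1,0,0,0,-0.12],[42,5,0,0,0,-0.12],[42,9,0,0,0,-0.13]],
])

```text
time_s: 2.4
position: [0.3713, -0.1789, 0.2369]
tcp_rot: [[-0.014, 1.0, 0.001], [1.0, 0.014, -0.001], [-0.001, 0.001, -1.0]]
force: [1.2, 0.6, -0.2]
opening: 0.171
grasp_force: 0.0
```

play_rows([
  [[40,15,0,0,0,-0.12],[38,20,0,0,0,-0.13],[33,26,7,0,0,0],[33,26,7,0,0,0],[33,25,7,0,0,0]],
])

```text
time_s: 2.9
position: [0.4503, 0.0172, 0.2157]
tcp_rot: [[-0.256, 0.967, 0.002], [0.967, 0.256, -0.0], [-0.001, 0.001, -1.0]]
force: [1.2, -0.2, 0.3]
opening: 0.007
grasp_force: 0.0
```

play_rows([
  [[32,26,7,0,0,0],[33,26,7,0,0,0],[33,26,7,0,0,0],[33,26,7,0,0,0],[33,25,7,0,0,0]],
])

```text
time_s: 3.4
position: [0.5328, 0.209, 0.1804]
tcp_rot: [[-0.257, 0.967, 0.001], [0.967, 0.257, -0.0], [-0.0, 0.001, -1.0]]
force: [0.5, -1.0, 0.7]
opening: 0.002
grasp_force: 0.0
```

play_rows([
  [[33,26,7,0,0,0],[32,26,7,0,0,0],[33,26,7,0,0,0]],
])

```text
time_s: 3.7
position: [0.5829, 0.3235, 0.1593]
tcp_rot: [[-0.256, 0.967, 0.0], [0.967, 0.256, -0.0], [-0.0, 0.0, -1.0]]
force: [0.1, -0.8, 0.1]
opening: 0.006
grasp_force: 0.0
```

```bash
cat >> h.py <<'E'
def avg(n,k=8):
    ps=[bot.capture(n) for _ in range(k)]; p=ps[-1]; p['avg']=np.mean([q['image'].astype(float) for q in ps],0); return p
E
python3 - <<'E'
from h import *
import pickle
np.set_printoptions(precision=3,suppress=True)
D={}
for n in ['top','side']:
    p=avg(n); D[n]=p
    for q in ['lug','mat','pivot','stone1']:
        for r in bot.pinpoint(p,q)[:7]:
            z={'pivot':.034,'lug':.047,'mat':.024}.get(q,.016)
            print(q,round(r['confidence'],2),np.round(r['centre'],1),atz(p,r['centre'],z)[:2])
    p['sil']=[(r['confidence'],r['centre'],r['pixels']) for r in bot.silhouettes(p,'stone1')]
    print([(round(a,2),b,int(c.sum())) for a,b,c in p['sil']])
pickle.dump(D,open('d1.pkl','wb'))
t=D['top']['avg'][150:270,260:420];s=D['side']['avg'][120:240,230:390]
u=lambda a:cv2.resize(np.clip(a*1.6,0,255).astype(np.uint8),None,fx=5,fy=5,interpolation=cv2.INTER_CUBIC)
cv2.imwrite('pics/t1.png',u(t)); cv2.imwrite('pics/s1.png',u(s))
E
```

```text
lug 0.76 [154.2 223.4] [0.524 0.321]
mat 0.71 [193.  212.7] [0.561 0.211]
pivot 0.86 [228.2 205.7] [0.583 0.104]
stone1 0.98 [379.7 164.1] [ 0.726 -0.363]
stone1 0.84 [312.5 196.8] [ 0.618 -0.154]
stone1 0.82 [274.5 199.9] [ 0.606 -0.036]
stone1 0.79 [360.9 209.4] [ 0.582 -0.304]
stone1 0.66 [352.4 249.7] [ 0.458 -0.277]
stone1 0.61 [303.8 245.5] [ 0.468 -0.128]
[(0.97, [298.8, 241.8], 443), (0.88, [380.2, 165.7], 507), (0.83, [349.6, 250.4], 414), (0.81, [275.2, 196.8], 463), (0.68, [360.4, 207.2], 501), (0.57, [313.3, 197.3], 582)]
lug 0.9 [190.8 288.8] [0.527 0.317]
mat 0.82 [215.3 268. ] [0.555 0.216]
pivot 0.82 [236.  236.3] [0.601 0.103]
stone1 0.66 [271.4 214.3] [ 0.611 -0.047]
stone1 0.58 [357.8 202.1] [ 0.465 -0.284]
[(0.59, [364.9, 197.5], 104), (0.52, [266.1, 216.7], 234)]
```

View pics/t1.png

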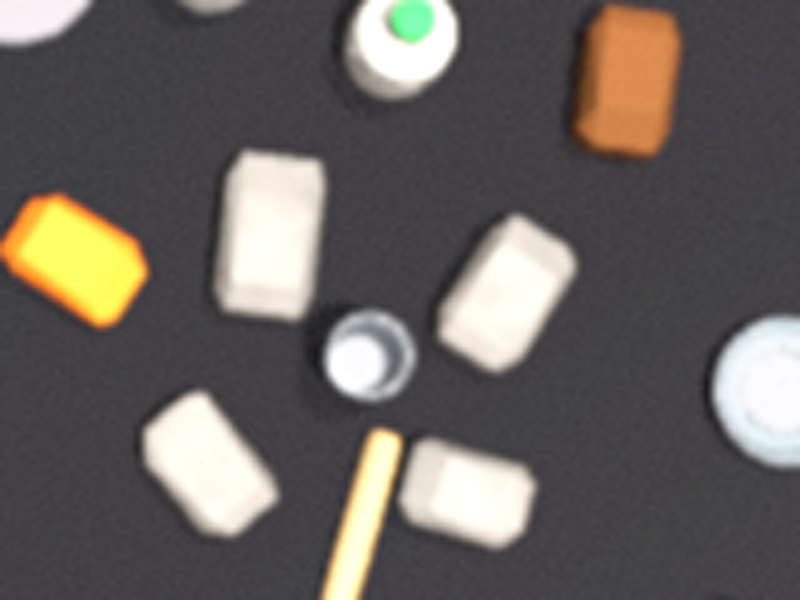

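View pics/s1.png

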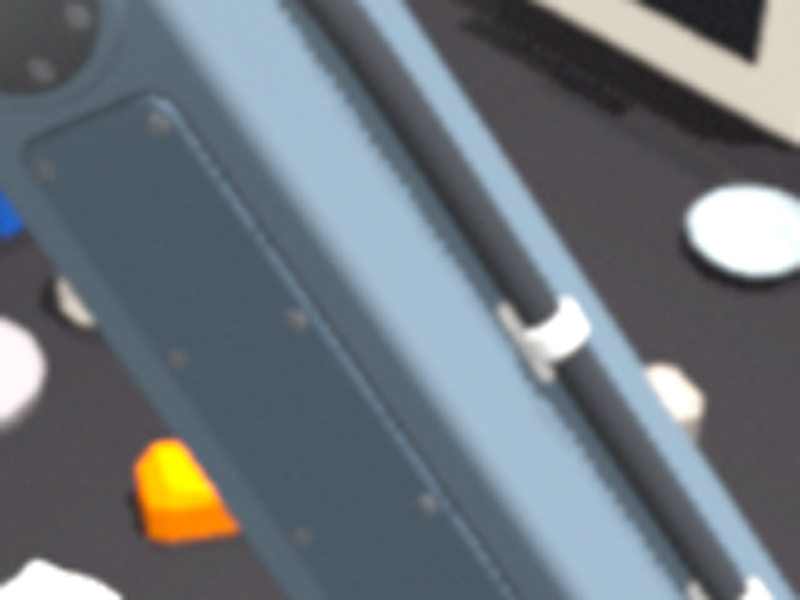

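```bash
cat > fit.py <<'E'
from h import *
import pickle
from scipy.optimize import minimize
S={1:(96,58,58,42,37,5,6),2:(88,55,54,40,36,-5,7),3:(81,52,50,38,35,4,7),4:(74,50,46,36,35,-4,6)}
def model(i,c):
    L,W,l,w,h,o,sl=S[i]; a,b=L/2,W/2
    oc=np.array([(a,b-c),(a-c,b),(c-a,b),(-a,b-c),(-a,c-b),(c-a,-b),(a-c,-b),(a,c-b)])
    k=np.tan(np.radians(sl))
    cr=np.array([(o+sx*l/2,sy*w/2) for sx,sy in [(1,1),(-1,1),(-1,-1),(1,-1)]])
    cr=np.c_[cr,h+k*(cr[:,0]-o)]
    lo=np.c_[oc,np.zeros(8)]; up=np.c_[oc,np.full(8,27.)]
    return lo/1000,up/1000,cr/1000
def cost(v,i,p,img,win,ss=4,full=False):
    x,y,th,c=v; x0,y0,x1,y1=win
    if not 2<c<16: return 1e9
    lo,up,cr=model(i,c)
    R=np.array([[np.cos(th),-np.sin(th),0],[np.sin(th),np.cos(th),0],[0,0,1]])
    pr=lambda A:np.array([proj(p,R@q+[x,y,0]) for q in A])
    lo,up,cr=pr(lo),pr(up),pr(cr)
    H=lambda P:cv2.convexHull(P.astype(np.float32))[:,0]
    polys=[H(np.r_[lo,up,cr]),H(np.r_[up,cr]),
      H(np.r_[up[[3,4]],cr[[1,2]]]),H(np.r_[up[[7,0]],cr[[0,3]]]),H(np.r_[up[[1,2]],cr[[0,1]]]),H(np.r_[up[[5,6]],cr[[2,3]]]),H(cr)]
    lab=np.zeros(((y1-y0)*ss,(x1-x0)*ss),np.uint8)
    for k,P in enumerate(polys):
        q=np.round(((P-[x0,y0])+.5)*ss*16-8).astype(np.int32)
        cv2.fillConvexPoly(lab,q,k+1,shift=4)
    A=[cv2.resize(cv2.GaussianBlur((lab==k).astype(np.float32),(0,0),.6*ss),(x1-x0,y1-y0),interpolation=cv2.INTER_AREA).ravel() for k in range(8)]
    A=np.array(A).T; b=img[y0:y1,x0:x1].ravel()
    s=np.linalg.lstsq(A,b,rcond=1e-3)[0]; r=b-A@s
    return float(np.mean(r**2)) if not full else (s,r)
def fit(p,img,c0,win,th0s,ids=(1,2,3,4)):
    out=[]
    for i in ids:
        for th in th0s:
            best=None
            X=atz(p,c0,.016)
            r=minimize(cost,[X[0],X[1],th,8],args=(i,p,img,win),method='Nelder-Mead',options=dict(initial_simplex=[[X[0]+a,X[1]+b,th+t,8+c] for a,b,t,c in [(0,0,0,0),(.006,0,0,0),(0,.006,0,0),(0,0,.15,0),(0,0,0,3)]],maxiter=150,xatol=1e-4,fatol=1e-2))
            out.append((r.fun,i,*r.x[:2],np.degrees(r.x[2])%360,r.x[3]))
    return sorted(out)
E
cat > f1.py <<'E'
from fit import *
D=pickle.load(open('d1.pkl','rb')); p=D['top']; img=p['avg'].mean(2)
# crop centres (px in t1.png /5 + offset) and long-axis image endpoints
C={'A':((270,235),(275,160),(262,310)),'B':((508,292),(547,232),(465,350)),'C':((468,493),(410,480),(530,510)),'D':((208,463),(170,410),(250,515))}
f=lambda q:(q[0]/5+260,q[1]/5+150)
for n,(c,e1,e2) in C.items():
    a,b=atz(p,f(e1),.02),atz(p,f(e2),.02); th=np.arctan2(*(b-a)[[1,0]])
    c=f(c); m={'A':20,'B':20,'C':16,'D':18}[n]; win=[int(c[0]-m),int(c[1]-m-2),int(c[0]+m),int(c[1]+m)]
    if n=='A': win[3]=int(c[1]+18)
    I=img.copy()
    # mask neighbours: spatula handle and beaker by filling with background
    bg=np.median(img[150:270,260:420][img[150:270,260:420]<70]) 
    B=p['avg']; handle=(B[...,2]-B[...,0]>60); handle=cv2.dilate(handle.astype(np.uint8),np.ones((3,3)))>0; I[handle]=bg
    cv2.circle(I,(334,221),11,float(bg),-1)
    for r in fit(p,I,c,win,[th,th+np.pi])[:6]: print(n,np.round(r,3))
E
time python3 f1.py
```

```text
A [ 2.10750e+01  1.00000e+00  6.18000e-01 -1.57000e-01  1.73939e+02
  7.04500e+00]
A [ 2.52550e+01  1.00000e+00  6.18000e-01 -1.57000e-01  3.54127e+02
  6.90600e+00]
A [ 8.77020e+01  2.00000e+00  6.20000e-01 -1.58000e-01  3.54302e+02
  3.98000e+00]
A [ 9.16140e+01  2.00000e+00  6.20000e-01 -1.58000e-01  1.73952e+02
  3.03000e+00]
A [ 2.67285e+02  3.00000e+00  6.20000e-01 -1.58000e-01  3.54816e+02
  2.39200e+00]
A [ 2.67891e+02  3.00000e+00  6.20000e-01 -1.58000e-01  1.74059e+02
  2.33400e+00]
B [ 1.84200e+01  2.00000e+00  5.85000e-01 -3.02000e-01  3.27873e+02
  8.94800e+00]
B [ 21.54    2.      0.585  -0.302 147.628   9.304]
B [ 42.27    3.      0.585  -0.304 147.894   6.047]
B [ 4.8364e+01  1.0000e+00  5.8700e-01 -3.0100e-01  3.2838e+02  1.2317e+01]
B [ 4.86980e+01  3.00000e+00  5.85000e-01 -3.04000e-01  3.27521e+02
  6.22200e+00]
B [ 52.14    1.      0.584  -0.3   147.147   9.722]
C [14.225  4.     0.463 -0.278 74.401  8.592]
C [ 20.813   4.      0.462  -0.277 254.274   8.773]
C [ 40.02    3.      0.462  -0.277 254.948  11.104]
C [52.618  3.     0.462 -0.275 73.868 11.885]
C [75.71   2.     0.461 -0.281 74.427 10.042]
C [ 86.661   2.      0.462  -0.271 254.541   9.006]
D [ 2.5768e+01  3.0000e+00  4.7700e-01 -1.2100e-01  2.1935e+02  9.1090e+00]
D [25.966  3.     0.476 -0.121 39.731  8.851]
D [49.924  2.     0.476 -0.121 40.599 14.781]
D [ 5.79510e+01  2.00000e+00  4.77000e-01 -1.21000e-01  2.19379e+02
  1.40390e+01]
D [66.336  1.     0.481 -0.117 39.116  9.675]
D [ 8.34880e+01  1.00000e+00  4.72000e-01 -1.24000e-01  2.19756e+02
  1.12120e+01]
real	0m7.273s
user	0m13.054s
sys	0m0.100s
```

play_rows([
  [[0,0,40,0,0,0],[0,0,39,0,0,0],[0,0,39,0,0,0]],
])

```text
time_s: 5.3
position: [0.5828, 0.322, 0.0409]
tcp_rot: [[-0.256, 0.967, 0.002], [0.967, 0.256, 0.001], [0.0, 0.002, -1.0]]
force: [0.7, -0.1, -0.4]
opening: -0.0
grasp_force: 0.0
```

```bash
python3 - <<'E'
from h import *
pv=np.array([.587,.103])
w=[]
for a,y in zip([97,103,109,115,121,127,133,139,145,151,156,159,161,162.5,163.5],[0]*15):
    r=np.radians(a); q=pv+.218*np.array([np.cos(r),np.sin(r)]); w.append(([*q,.041],down(104.7+(a-91)*66/72),60))
plan(w)
E
```

```text
[[3, -22, 0, 0, 0, -0.09], [4, -23, 0, 0, 0, -0.1], [4, -22, 0, 0, 0, -0.1], [4, -23, 0, 0, 0, -0.09], [3, -22, 0, 0, 0, -0.1]]
[[3, -23, 0, 0, 0, -0.09], [3, -22, 0, 0, 0, -0.1], [3, -23, 0, 0, 0, -0.1], [3, -23, 0, 0, 0, -0.09], [3, -22, 0, 0, 0, -0.1]]
[[2, -19, 0, 0, 0, -0.08], [1, -12, 0, 0, 0, -0.05], [1, -7, 0, 0, 0, -0.03], [1, -6, -1, 0, 0, -0.02], [0, -4, 0, 0, 0, -0.02]]
```

play_rows([
  [[3,-22,0,0,0,-0.09],[4,-23,0,0,0,-0.1],[4,-22,0,0,0,-0.1],[4,-23,0,0,0,-0.09],[3,-22,0,0,0,-0.1]],
])

```text
time_s: 5.8
position: [0.4748, 0.2903, 0.0417]
tcp_rot: [[-0.677, 0.736, 0.002], [0.736, 0.677, 0.001], [-0.001, 0.003, -1.0]]
force: [1.3, 0.1, -0.6]
opening: -0.001
grasp_force: 0.8
```

play_rows([
  [[3,-23,0,0,0,-0.09],[3,-22,0,0,0,-0.1],[3,-23,0,0,0,-0.1],[3,-23,0,0,0,-0.09],[3,-22,0,0,0,-0.1]],
])

```text
time_s: 6.3
position: [0.3964, 0.2091, 0.042]
tcp_rot: [[-0.94, 0.34, 0.003], [0.34, 0.94, 0.001], [-0.003, 0.002, -1.0]]
force: [1.6, 0.4, -0.1]
opening: 0.002
grasp_force: 0.7
```

play_rows([
  [[2,-19,0,0,0,-0.08],[1,-12,0,0,0,-0.05],[1,-7,0,0,0,-0.03]],
])

```text
time_s: 6.6
position: [0.383, 0.18, 0.042]
tcp_rot: [[-0.978, 0.208, 0.008], [0.208, 0.978, 0.011], [-0.005, 0.013, -1.0]]
force: [-7.1, 90.8, -5.6]
opening: 0.005
grasp_force: 42.8
```

```bash
python3 - <<'E'
from h import *
st()
for n in ['top','side']:
    p=bot.capture(n)
    for q in ['lug','mat']:
        for r in bot.pinpoint(p,q)[:2]:
            z={'lug':.047,'mat':.024}[q]
            print(n,q,round(r['confidence'],2),np.round(r['centre'],1),atz(p,r['centre'],z)[:2])
E
```

```text
t 6.6 P [0.383 0.18  0.042] yaw 168.0 z [ 0.008  0.011 -1.   ] F [-7.1 90.8 -5.6] op 0.005 j [ 10.  38. 120.   2.  22. -70.]
top lug 0.58 [201.2 273. ] [0.38014234 0.17596089]
top mat 0.65 [217.2 239.3] [0.48120951 0.13477387]
side lug 0.73 [356.6 203.8] [ 0.44265711 -0.24712751]
side lug 0.71 [270.7 290.6] [0.38023093 0.17027065]
side mat 0.73 [253.4 270.7] [0.47591272 0.14621417]
```

play_rows([
  [[0,10,0,0,0,0],[0,15,0,0,0,0],[0,0,-40,0,0,0],[0,0,-45,0,0,0],[0,0,-45,0,0,0]],
], fingers=0.7)

```text
time_s: 7.4
position: [0.3851, 0.1987, 0.1727]
tcp_rot: [[-0.982, 0.19, -0.001], [0.19, 0.982, -0.0], [0.001, -0.001, -1.0]]
force: [-0.3, -0.4, -0.4]
opening: 0.376
grasp_force: 0.0
```

```bash
python3 - <<'E'
from h import *
st()
s=bot.read_state();P0=np.array(s['position']);R0=np.array(s['tcp_rot'])
# stone1 at (.618,-.157) yaw 174 -> tool x along 174 or -6 ; j1 there=-14 => natural yaw 76
y=(174)
print('j6',-14+90-y)
P,R=plan([([.5,.06,.2],down(y),45),([.618,-.157,.12],down(y),45)])
E
```

```text
t 7.4 P [0.3851 0.1987 0.1727] yaw 169.0 z [-0.001 -0.    -1.   ] F [-0.3 -0.4 -0.4] op 0.376 j [ 12.  22. 113.  -0.  46. -67.]
j6 -98
[[-28, -23, -5, 0, 0, -0.02], [-27, -23, -6, 0, 0, -0.02], [-27, -24, -5, 0, 0, -0.02], [-27, -25, -6, 0, 0, -0.01], [-26, -24, -5, 0, 0, -0.02]]
[[-23, -34, 13, 0, 0, 0], [-23, -34, 13, 0, 0, 0], [-24, -34, 14, 0, 0, 0], [-23, -34, 13, 0, 0, 0], [-23, -34, 13, 0, 0, 0]]
[[-23, -34, 13, 0, 0, 0]]
```

play_rows([
  [[-28,-23,-5,0,0,-0.02],[-27,-23,-6,0,0,-0.02],[-27,-24,-5,0,0,-0.02],[-27,-25,-6,0,0,-0.01],[-26,-24,-5,0,0,-0.02]],
], fingers=0.65)

```text
time_s: 7.9
position: [0.5016, 0.0589, 0.1993]
tcp_rot: [[-0.995, 0.101, 0.001], [0.101, 0.995, -0.0], [-0.001, 0.0, -1.0]]
force: [-0.3, 0.8, -0.3]
opening: 0.796
grasp_force: 0.0
```

play_rows([
  [[-23,-34,13,0,0,0],[-23,-34,13,0,0,0],[-24,-34,14,0,0,0],[-23,-34,13,0,0,0],[-23,-34,13,0,0,0]],
])

```text
time_s: 8.4
position: [0.5994, -0.1224, 0.1321]
tcp_rot: [[-0.995, 0.102, 0.0], [0.102, 0.995, -0.0], [-0.0, 0.0, -1.0]]
force: [-0.1, 0.6, 0.2]
opening: 0.826
grasp_force: 0.0
```

play_rows([
  [[-23,-34,13,0,0,0],[0,0,0,0,0,0]],
])

```text
time_s: 8.6
position: [0.6204, -0.1623, 0.118]
tcp_rot: [[-0.994, 0.106, 0.003], [0.106, 0.994, -0.002], [-0.003, -0.002, -1.0]]
force: [-0.4, 1.0, 0.3]
opening: 0.824
grasp_force: 0.0
```

```bash
cat >> h.py <<'E'
def chk(n='top',big=False):
    p=bot.capture(n); pts=[]
    for r in bot.pinpoint(p,'stone1'):
        if r['confidence']>.3: pts.append(np.round(atz(p,r['centre'],.016)[:2],3).tolist()+[round(r['confidence'],2)])
    print(n,pts); return p
E
python3 - <<'E'
from h import *
st(); p=chk(); chk('side')
plan([([.618,-.157,.018],down(174),34)])
E
```

```text
t 8.6 P [ 0.6204 -0.1623  0.118 ] yaw 173.9 z [ 0.003 -0.002 -1.   ] F [-0.4  1.   0.3] op 0.824 j [ -25.   40.   85.   -0.   55. -108.]
top [[0.712, -0.375, 0.9], [0.605, -0.04, 0.78], [0.59, -0.303, 0.74], [0.463, -0.272, 0.55], [0.618, -0.151, 0.46]]
side [[0.631, -0.155, 0.95], [0.593, -0.043, 0.73], [0.464, -0.119, 0.65]]
[[0, 0, 34, 0, 0, 0], [-1, -1, 34, 0, 0, 0], [0, 0, 34, 0, 0, 0]]
```

play_rows([
  [[0,0,34,0,0,0],[0,0,34,0,0,0],[0,0,34,0,0,0],[0,0,0,0,0,0],[0,0,0,0,0,0]],
])

```text
time_s: 9.3
position: [0.6176, -0.1553, 0.0178]
tcp_rot: [[-0.995, 0.1, -0.001], [0.1, 0.995, 0.001], [0.001, 0.0, -1.0]]
force: [0.1, -1.0, 0.2]
opening: 0.828
grasp_force: 0.0
```

play_rows([
  [[0,0,0,0,0,0],[0,0,0,0,0,0],[0,0,0,0,0,0],[0,0,0,0,0,0]],
], fingers=-1)

```text
time_s: 9.7
position: [0.6182, -0.1566, 0.0183]
tcp_rot: [[-0.995, 0.101, 0.001], [0.101, 0.995, 0.0], [-0.001, 0.0, -1.0]]
force: [0.2, 1.5, 3.0]
opening: 0.667
grasp_force: 30.0
```

```bash
python3 - <<'E'
from h import *
for n in ['top','side']:
    p=avg(n,4)
    for q in ['lug','mat','pivot']:
        for r in bot.pinpoint(p,q)[:1]:
            z={'lug':.047,'mat':.024,'pivot':.034}[q]
            print(n,q,round(r['confidence'],2),np.round(r['centre'],1),atz(p,r['centre'],z)[:2])
    cv2.imwrite(f'pics/tray_{n}.png',np.clip(p['avg']*1.3,0,255).astype(np.uint8))
a=cv2.imread('pics/tray_top.png')[180:300,130:290];b=cv2.imread('pics/tray_side.png')[200:320,180:340]
cv2.imwrite('pics/tray.png',cv2.resize(np.vstack([a,b]),None,fx=2.5,fy=2.5,interpolation=cv2.INTER_CUBIC))
E
```

```text
side lug 0.72 [274.  288.7] [0.37885315 0.15979534]
side mat 0.84 [251.4 268.7] [0.48502679 0.14548652]
side pivot 0.68 [234.6 239.5] [0.59358365 0.1137373 ]
```

View pics/tray.png

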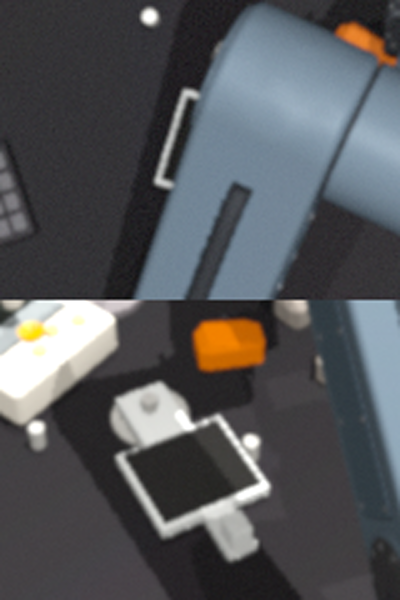

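```bash
python3 - <<'E'
from h import *
p=bot.capture('side')
for u in [(258.1,269.1)]+[(180+x/2.5,200+(y-300)/2.5) for x,y in [(118,457),(222,418),(270,488),(165,535),(150,402),(239,516)]]: print(np.round(atz(p,u,.022),3))
st()
plan([([.618,-.157,.10],down(174),30),([.6,-.05,.2],down(174),45),([.50,.08,.2],down(174),45)])
E
```

```text
[0.473 0.132 0.022]
[0.549 0.179 0.022]
[0.512 0.055 0.022]
[0.4   0.087 0.022]
[0.431 0.212 0.022]
[0.588 0.099 0.022]
[0.396 0.138 0.022]
t 10.45 P [ 0.6182 -0.1566  0.0183] yaw 174.2 z [ 0.  0. -1.] F [-1.3  1.9  6.3] op 0.664 j [ -24.   48.   88.    0.   44. -108.]
[[0, 0, -27, 0, 0, 0], [0, 0, -27, 0, 0, 0], [0, 0, -28, 0, 0, 0], [7, 26, -25, 0, 0, 0], [7, 26, -25, 0, 0, 0]]
[[8, 26, -25, 0, 0, 0], [7, 26, -25, 0, 0, 0], [28, 30, 0, 0, 0, 0], [28, 30, 0, 0, 0, 0], [28, 30, 0, 0, 0, 0]]
[[28, 29, 0, 0, 0, 0]]
```

```bash
python3 - <<'E'
from h import *
u=np.array([np.cos(np.radians(75)),np.sin(np.radians(75))])
c=np.array([.478,.135])-.003*u
plan([([.618,-.157,.10],down(174),30),([.58,-.0,.17],down(120),45),([*c,.12],down(75),40),([*c,.055],down(75),33),([*c,.042],down(75),7)])
E
```

```text
[[0, 0, -27, 0, 0, 0], [0, 0, -27, 0, 0, 0], [0, 0, -28, 0, 0, 0], [8, 22, -10, 0, 0, 0.14], [10, 20, -10, 0, 0, 0.13]]
[[14, 19, -10, 0, 0, 0.14], [15, 17, -10, 0, 0, 0.13], [18, 15, -10, 0, 0, 0.14], [20, 12, -10, 0, 0, 0.13], [20, 9, -10, 0, 0, 0.14]]
[[28, -4, 8, 0, 0, 0.13], [27, -7, 9, 0, 0, 0.13], [25, -11, 8, 0, 0, 0.13], [24, -15, 9, 0, 0, 0.13], [23, -17, 8, 0, 0, 0.13]]
[[19, -20, 8, 0, 0, 0.13], [0, 0, 33, 0, 0, 0], [0, 0, 32, 0, 0, 0], [0, 0, 7, 0, 0, 0], [0, 0, 6, 0, 0, 0]]
```

play_rows([
  [[0,0,-27,0,0,0],[0,0,-27,0,0,0],[0,0,-28,0,0,0],[8,22,-10,0,0,0.14],[10,20,-10,0,0,0.13]],
])

```text
time_s: 10.95
position: [0.6067, -0.1125, 0.1193]
tcp_rot: [[-0.929, 0.37, -0.001], [0.37, 0.929, 0.0], [0.001, 0.0, -1.0]]
force: [-0.3, 0.5, -4.9]
opening: 0.665
grasp_force: 30.0
```

play_rows([
  [[14,19,-10,0,0,0.14],[15,17,-10,0,0,0.13],[18,15,-10,0,0,0.14],[20,12,-10,0,0,0.13],[20,9,-10,0,0,0.14]],
])

```text
time_s: 11.45
position: [0.5786, 0.0003, 0.1684]
tcp_rot: [[-0.491, 0.871, -0.003], [0.871, 0.491, 0.001], [0.002, -0.003, -1.0]]
force: [0.2, 0.1, -4.9]
opening: 0.663
grasp_force: 30.0
```

play_rows([
  [[28,-4,8,0,0,0.13],[27,-7,9,0,0,0.13],[25,-11,8,0,0,0.13],[24,-15,9,0,0,0.13],[23,-17,8,0,0,0.13]],
])

```text
time_s: 11.95
position: [0.4922, 0.1107, 0.1262]
tcp_rot: [[0.137, 0.991, -0.003], [0.991, -0.137, -0.0], [-0.0, -0.003, -1.0]]
force: [0.1, 0.2, -4.4]
opening: 0.662
grasp_force: 30.0
```

play_rows([
  [[19,-20,8,0,0,0.13],[0,0,33,0,0,0],[0,0,0,0,0,0],[0,0,0,0,0,0]],
])

```text
time_s: 12.35
position: [0.4764, 0.1314, 0.0859]
tcp_rot: [[0.258, 0.966, -0.002], [0.966, -0.258, -0.0], [-0.001, -0.002, -1.0]]
force: [0.2, 0.2, -4.3]
opening: 0.665
grasp_force: 30.0
```

play_rows([
  [[0,0,25,0,0,0],[0,0,10,0,0,0],[0,0,7,0,0,0],[0,0,2,0,0,0],[0,0,0,0,0,0]],
])

```text
time_s: 12.85
position: [0.4771, 0.1315, 0.0428]
tcp_rot: [[0.258, 0.966, 0.0], [0.966, -0.258, 0.0], [0.0, 0.0, -1.0]]
force: [0.3, 0.8, -4.6]
opening: 0.664
grasp_force: 30.0
```

```bash
python3 - <<'E'
from h import *
st()
p=avg('side',4)
cv2.imwrite('pics/p1.png',cv2.resize(np.clip(p['avg'][180:330,160:360]*1.3,0,255).astype(np.uint8),None,fx=4,fy=4,interpolation=cv2.INTER_CUBIC))
E
```

```text
t 12.85 P [0.4771 0.1315 0.0428] yaw 75.0 z [ 0.  0. -1.] F [ 0.3  0.8 -4.6] op 0.664 j [  2.  40. 109.   0.  32.  17.]
```

View pics/p1.png

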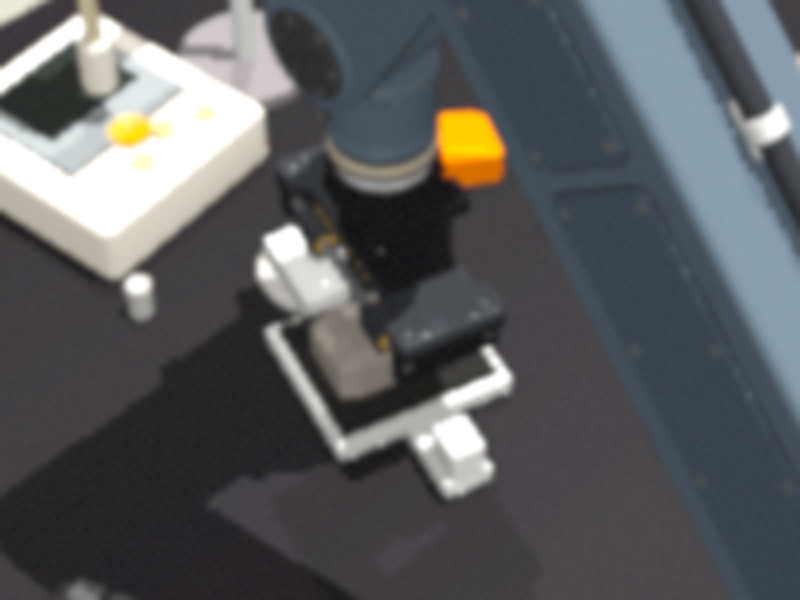

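play_rows([
  [[0,0,1,0,0,0],[0,0,0,0,0,0]],
])

```text
time_s: 13.25
position: [0.4772, 0.1317, 0.0423]
tcp_rot: [[0.258, 0.966, 0.001], [0.966, -0.258, 0.0], [0.0, 0.001, -1.0]]
force: [0.6, 1.0, 1.8]
opening: 0.666
grasp_force: 30.0
```

play_rows([
  [[0,0,0,0,0,0],[0,0,0,0,0,0],[0,0,0,0,0,0]],
], fingers=0.65)

```text
time_s: 13.55
position: [0.477, 0.1317, 0.0417]
tcp_rot: [[0.258, 0.966, 0.001], [0.966, -0.258, 0.0], [0.0, 0.001, -1.0]]
force: [0.2, -1.1, -0.1]
opening: 0.803
grasp_force: 0.0
```

play_rows([
  [[0,0,-35,0,0,0],[0,0,-35,0,0,0],[0,0,-35,0,0,0]],
])

```text
time_s: 13.85
position: [0.4764, 0.1316, 0.1474]
tcp_rot: [[0.258, 0.966, -0.001], [0.966, -0.258, -0.0], [-0.0, -0.001, -1.0]]
force: [0.2, 0.6, -0.1]
opening: 0.824
grasp_force: 0.0
```

```bash
python3 - <<'E'
from h import *
# stone2 at (.585,-.302), yaw 328; place stone yaw 255 with tool 75 => tool = stone+180 => pick tool yaw 148
plan([([.53,.02,.17],down(110),40),([.585,-.302,.12],down(148),45)])
E
```

```text
[[-19, 16, -5, 0, 0, -0.12], [-20, 14, -4, 0, 0, -0.12], [-22, 11, -5, 0, 0, -0.12], [-24, 8, -4, 0, 0, -0.13], [-24, 6, -5, 0, 0, -0.12]]
[[-40, -7, 6, 0, 0, -0.08], [-40, -11, 7, 0, 0, -0.08], [-38, -13, 6, 0, 0, -0.08], [-37, -17, 6, 0, 0, -0.08], [-36, -20, 6, 0, 0, -0.09]]
[[-34, -22, 7, 0, 0, -0.08], [-32, -26, 6, 0, 0, -0.09], [-30, -28, 6, 0, 0, -0.08]]
```

play_rows([
  [[-19,16,-5,0,0,-0.12],[-20,14,-4,0,0,-0.12],[-22,11,-5,0,0,-0.12],[-24,8,-4,0,0,-0.13],[-24,6,-5,0,0,-0.12]],
])

```text
time_s: 14.35
position: [0.5306, 0.0192, 0.1697]
tcp_rot: [[-0.347, 0.938, -0.0], [0.938, 0.347, 0.0], [0.0, -0.0, -1.0]]
force: [-0.1, 0.2, -1.1]
opening: 0.825
grasp_force: 0.0
```

play_rows([
  [[-40,-7,6,0,0,-0.08],[-40,-11,7,0,0,-0.08],[-38,-13,6,0,0,-0.08],[-37,-17,6,0,0,-0.08],[-36,-20,6,0,0,-0.09]],
])

```text
time_s: 14.85
position: [0.5644, -0.1827, 0.1382]
tcp_rot: [[-0.691, 0.723, -0.0], [0.723, 0.691, 0.0], [0.0, 0.0, -1.0]]
force: [1.3, 0.0, 0.3]
opening: 0.826
grasp_force: 0.0
```

play_rows([
  [[-34,-22,7,0,0,-0.08],[-32,-26,6,0,0,-0.09],[-30,-28,6,0,0,-0.08],[0,0,0,0,0,0],[0,0,0,0,0,0]],
])

```text
time_s: 15.35
position: [0.585, -0.3028, 0.1188]
tcp_rot: [[-0.845, 0.535, -0.001], [0.535, 0.845, 0.001], [0.002, 0.0, -1.0]]
force: [-1.4, 0.8, -0.2]
opening: 0.828
grasp_force: 0.0
```

```bash
python3 - <<'E'
from h import *
import pickle
st(); D={}
for n in ['top','side']:
    p=chk(n)
    for q in ['lug','mat','pivot']:
        for r in bot.pinpoint(p,q)[:1]:
            z={'lug':.047,'mat':.024,'pivot':.034}[q]
            print(n,q,round(r['confidence'],2),np.round(r['centre'],1),atz(p,r['centre'],z)[:2])
    D[n]=avg(n,6)
pickle.dump(D,open('d2.pkl','wb'))
a=D['top']['avg'][180:300,130:290];b=D['side']['avg'][180:300,200:360]
cv2.imwrite('pics/p2.png',cv2.resize(np.clip(np.vstack([a,b])*1.3,0,255).astype(np.uint8),None,fx=2.5,fy=2.5,interpolation=cv2.INTER_CUBIC))
E
```

```text
t 15.35 P [ 0.585  -0.3028  0.1188] yaw 147.7 z [-0.001  0.001 -1.   ] F [-1.4  0.8 -0.2] op 0.828 j [-37.  41.  82.   0.  57. -95.]
top [[0.482, 0.138, 0.92], [0.72, -0.376, 0.72], [0.611, -0.047, 0.57], [0.379, -0.45, 0.53]]
top lug 0.66 [203.1 273.6] [0.37849244 0.17031439]
top mat 0.66 [216.2 239.9] [0.47933901 0.13772915]
top pivot 0.79 [224.9 204. ] [0.58802812 0.11398112]
side [[0.599, -0.038, 0.96], [0.475, -0.121, 0.66], [0.496, 0.117, 0.64], [0.491, 0.137, 0.58], [0.732, -0.382, 0.56], [0.608, 0.096, 0.47]]
side lug 0.76 [270.9 289.3] [0.38296977 0.16700864]
side mat 0.92 [255.  270.2] [0.47422655 0.14183569]
side pivot 0.72 [240.  237.9] [0.58774836 0.09830258]
```

View pics/p2.png

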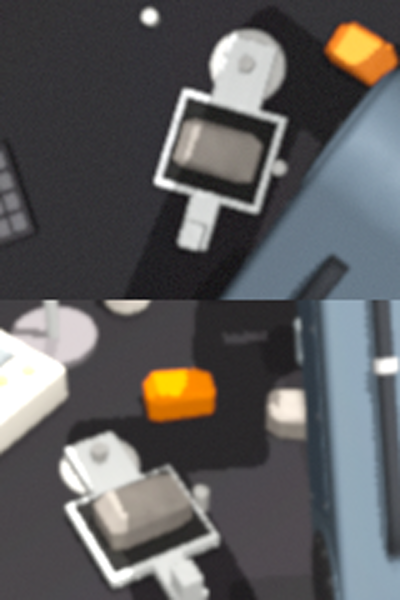

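```bash
sed -i 's/def cost(v,i,p,img,win,ss=4,full=False):/def cost(v,i,p,img,win,ss=4,full=False,z0=0.,mask=None):/; s/\[x,y,0\]) for q in A/[x,y,z0]) for q in A/; s/    A=np.array(A).T; b=/    A=np.array(A).T\n    b=/; s/    s=np.linalg.lstsq/    if mask is not None: m=mask[y0:y1,x0:x1].ravel()>0; A=A[m]; b=b[m]\n    s=np.linalg.lstsq/' fit.py
cat > f2.py <<'E'
from fit import *
D=pickle.load(open('d2.pkl','rb'))
c=[(185,90),(287,120),(262,212),(156,185)]
for n in ['top','side']:
    p=D[n]; img=p['avg'].mean(2)
    m0=np.array([(130+x/2.5,180+y/2.5) for x,y in c]) if n=='top' else np.array([(200+x/2.5,180+(y-300)/2.5) for x,y in [(65,507),(170,465),(220,540),(115,588)]])
    ctr=m0.mean(0); q=ctr+(m0-ctr)*.86
    if n=='side': q=np.r_[q,[ctr+[-12,-14]],[ctr+[8,-16]]]
    M=np.zeros(img.shape,np.uint8); cv2.fillConvexPoly(M,cv2.convexHull(q.astype(np.int32)),1)
    ys,xs=np.where(M); win=(xs.min(),ys.min(),xs.max()+1,ys.max()+1)
    for th in [75,255]:
        r=min([minimize(cost,[.477,.134,np.radians(th+d),8],args=(1,p,img,win,4,False,.024,M),method='Nelder-Mead',options=dict(initial_simplex=np.array([.477,.134,np.radians(th+d),8])+np.vstack([np.zeros(4),np.diag([.006,.006,.1,2])]),maxiter=200)) for d in (-4,4)],key=lambda r:r.fun)
        print(n,th,round(r.fun,2),np.round(r.x[:2],3),np.degrees(r.x[2]),r.x[3], cost([.477,.1325,np.radians(th),8],1,p,img,win,4,True,.024,M)[0].round(0))
E
python3 f2.py
```

```text
top 75 543.23 [0.477 0.132] 75.31705740292372 7.702443624484953 [ 46.  -9.  91.  98. 139.  67.  96. 110.]
top 255 508.68 [0.478 0.133] 254.63206650170082 9.08460355458553 [ 46. -11.  98. 137.  98.  94.  66. 103.]
side 75 1229.32 [0.483 0.126] 79.8467235676016 5.172211226623379 [ 80.  80. 131. 109. 160. 111. 152. 128.]
side 255 1186.3 [0.481 0.13 ] 256.61046532993953 7.723878005604446 [ 80.  80. 140. 161. 107. 240. 108. 117.]
```

```bash
for k in .78 .7; do sed "s/\*\.86/*$k/" f2.py > f2b.py; python3 f2b.py; done
```

```text
top 75 89.17 [0.478 0.132] 75.26431977410247 7.735325308296097 [ 29.  16.  92.  98. 137.  70. 100. 110.]
top 255 46.63 [0.479 0.135] 254.88235770784038 8.450316475165545 [ 29.  15.  99. 136.  97.  97.  70. 103.]
side 75 541.08 [0.481 0.128] 79.18938043055743 7.077555840211143 [ 57.  82. 146. 108. 160. 110. 200. 128.]
side 255 488.9 [0.481 0.13 ] 256.74420899207655 7.974614110970495 [ 57.  82. 147. 161.  83. 261. 108. 118.]
top 75 69.8 [0.477 0.129] 74.80064699533267 8.21532836904656 [ 28.  20.  87.  98. 146.  71. 100. 110.]
top 255 26.01 [0.479 0.135] 254.65998726532248 9.35917911755778 [ 28.  19.  96. 138.  97.  98.  70. 103.]
side 75 164.97 [0.481 0.129] 77.60705805543293 7.241903322095394 [ 41.  84. 153. 108. 159. 111. 264. 128.]
side 255 97.88 [0.48  0.131] 256.44501321501656 8.219761922833056 [ 41.  84. 144. 161.  -0. 267. 108. 119.]
```

```bash
sed -i 's/,\.6\*ss)/,BL*ss)/; s/^import pickle/import pickle\nBL=.6/' fit.py
cat > f3.py <<'E'
import fit
from fit import *
D=pickle.load(open('d1.pkl','rb')); p=D['top']; A=p['avg']
B=A; handle=cv2.dilate((B[...,2]-B[...,0]>60).astype(np.uint8),np.ones((3,3)))>0
K={'A':(1,.618,-.157,174),'B':(2,.585,-.302,328),'C':(4,.463,-.278,74),'D':(3,.4765,-.121,219.5)}
for ch in [(0,1,2)]:
  img=A[...,ch].mean(2)
  for n,(i,x,y,th) in K.items():
    M=np.zeros(img.shape,np.uint8); c=proj(p,(x,y,.02))
    R=Ro.from_euler('z',th,degrees=True).as_matrix(); L,W=S[i][:2]
    pts=np.array([proj(p,R@np.array([a*(L/2+8),b*(W/2+8),z*1000*0+z])/1 if 0 else R@np.array([a*(L/2+8),b*(W/2+8),z])/1000*1+np.array([x,y,0])) for a in(-1,1) for b in(-1,1) for z in (0,37)])
    cv2.fillConvexPoly(M,cv2.convexHull(pts.astype(np.int32)),1); M[handle]=0; cv2.circle(M,(334,221),12,0,-1)
    ys,xs=np.where(M); win=(xs.min(),ys.min(),xs.max()+1,ys.max()+1)
    for bl in (.5,.8,1.1):
      fit.BL=bl
      for t in (th,th+180):
        r=minimize(cost,[x,y,np.radians(t),8],args=(i,p,img,win,6,False,0.,M),method='Nelder-Mead',options=dict(initial_simplex=np.array([x,y,np.radians(t),8])+np.vstack([np.zeros(4),np.diag([.004,.004,.08,2])]),maxiter=200))
        s,_=cost(r.x,i,p,img,win,6,True,0.,M)
        print(n,bl,round(r.fun,1),np.round(r.x[:2],3),round(np.degrees(r.x[2])%360,1),round(r.x[3],1),s.round(0))
E
python3 f3.py
```

```text
A 0.5 30.5 [ 0.619 -0.157] 174.0 7.0 [ 39.  94. 112. 147. 145. 117. 123. 159.]
A 0.5 37.1 [ 0.619 -0.157] 354.1 7.1 [ 39.  89. 107. 151. 146. 124. 120. 157.]
A 0.8 30.5 [ 0.619 -0.157] 174.0 7.0 [ 39.  94. 112. 147. 145. 117. 123. 159.]
A 0.8 37.1 [ 0.619 -0.157] 354.1 7.1 [ 39.  89. 107. 151. 146. 124. 120. 157.]
A 1.1 30.5 [ 0.619 -0.157] 174.0 7.0 [ 39.  94. 112. 147. 145. 117. 123. 159.]
A 1.1 37.1 [ 0.619 -0.157] 354.1 7.1 [ 39.  89. 107. 151. 146. 124. 120. 157.]
B 0.5 31.3 [ 0.585 -0.302] 327.8 8.9 [ 39.  71. 120. 149. 143. 116. 131. 161.]
B 0.5 38.6 [ 0.585 -0.302] 147.9 8.9 [ 39.  71. 124. 139. 153. 129. 117. 159.]
B 0.8 31.3 [ 0.585 -0.302] 327.8 8.9 [ 39.  71. 120. 149. 143. 116. 131. 161.]
B 0.8 38.6 [ 0.585 -0.302] 147.9 8.9 [ 39.  71. 124. 139. 153. 129. 117. 159.]
B 1.1 31.3 [ 0.585 -0.302] 327.8 8.9 [ 39.  71. 120. 149. 143. 116. 131. 161.]
B 1.1 38.6 [ 0.585 -0.302] 147.9 8.9 [ 39.  71. 124. 139. 153. 129. 117. 159.]
C 0.5 20.9 [ 0.462 -0.278] 74.3 8.3 [ 42.  81. 127. 149. 142. 138. 113. 162.]
C 0.5 30.6 [ 0.462 -0.278] 253.9 8.8 [ 42.  87. 133. 139. 154. 111. 138. 159.]
C 0.8 20.9 [ 0.462 -0.278] 74.3 8.3 [ 42.  81. 127. 149. 142. 138. 113. 162.]
C 0.8 30.6 [ 0.462 -0.278] 253.9 8.8 [ 42.  87. 133. 139. 154. 111. 138. 159.]
C 1.1 20.9 [ 0.462 -0.278] 74.3 8.3 [ 42.  81. 127. 149. 142. 138. 113. 162.]
C 1.1 30.6 [ 0.462 -0.278] 253.9 8.8 [ 42.  87. 133. 139. 154. 111. 138. 159.]
D 0.5 45.5 [ 0.476 -0.121] 220.1 9.0 [ 42. 124. 135. 159. 149. 105. 144. 159.]
D 0.5 46.1 [ 0.477 -0.121] 39.1 8.8 [ 42. 123. 124. 155. 158. 144. 105. 160.]
D 0.8 45.5 [ 0.476 -0.121] 220.1 9.0 [ 42. 124. 135. 159. 149. 105. 144. 159.]
D 0.8 46.1 [ 0.477 -0.121] 39.1 8.8 [ 42. 123. 124. 155. 158. 144. 105. 160.]
D 1.1 45.5 [ 0.476 -0.121] 220.1 9.0 [ 42. 124. 135. 159. 149. 105. 144. 159.]
D 1.1 46.1 [ 0.477 -0.121] 39.1 8.8 [ 42. 123. 124. 155. 158. 144. 105. 160.]
```

play_rows([
  [[0,0,34,0,0,0],[0,0,34,0,0,0],[0,0,33,0,0,0],[0,0,0,0,0,0]],
])

```text
time_s: 16.85
position: [0.5856, -0.3023, 0.0165]
tcp_rot: [[-0.846, 0.533, -0.001], [0.533, 0.846, 0.001], [0.001, 0.0, -1.0]]
force: [0.1, 0.2, 0.6]
opening: 0.824
grasp_force: 0.0
```

play_rows([
  [[0,0,0,0,0,0],[0,0,0,0,0,0],[0,0,0,0,0,0],[0,0,0,0,0,0]],
], fingers=-1)

```text
time_s: 17.25
position: [0.5856, -0.3023, 0.0189]
tcp_rot: [[-0.846, 0.533, 0.0], [0.533, 0.846, -0.0], [-0.0, -0.0, -1.0]]
force: [-0.6, -1.3, 0.7]
opening: 0.631
grasp_force: 30.0
```

```bash
python3 - <<'E'
from h import *
st()
plan([([.585,-.302,.12],down(148),40),([.30,-.54,.24],down(90),45)])
E
```

```text
t 17.25 P [ 0.5856 -0.3023  0.0189] yaw 147.8 z [ 0. -0. -1.] F [-0.6 -1.3  0.7] op 0.631 j [-37.  49.  84.  -0.  47. -95.]
[[0, 0, -34, 0, 0, 0], [0, 0, -33, 0, 0, 0], [1, 0, -34, 0, 0, 0], [13, -39, -13, 0, 0, 0.11], [8, -41, -14, 0, 0, 0.11]]
[[4, -41, -13, 0, 0, 0.11], [-1, -41, -13, 0, 0, 0.11], [-5, -41, -14, 0, 0, 0.11], [-10, -40, -13, 0, 0, 0.11], [-14, -39, -13, 0, 0, 0.12]]
[[-18, -37, -14, 0, 0, 0.11], [-23, -34, -13, 0, 0, 0.12]]
```

play_rows([
  [[0,0,-34,0,0,0],[0,0,-33,0,0,0],[1,0,-34,0,0,0],[13,-39,-13,0,0,0.11],[8,-41,-14,0,0,0.11]],
])

```text
time_s: 17.75
position: [0.5211, -0.354, 0.1475]
tcp_rot: [[-0.709, 0.705, 0.0], [0.705, 0.709, -0.0], [-0.0, 0.0, -1.0]]
force: [-0.6, -0.3, -3.9]
opening: 0.632
grasp_force: 30.0
```

play_rows([
  [[4,-41,-13,0,0,0.11],[-1,-41,-13,0,0,0.11],[-5,-41,-14,0,0,0.11],[-10,-40,-13,0,0,0.11],[-14,-39,-13,0,0,0.12]],
])

```text
time_s: 18.25
position: [0.3614, -0.4871, 0.2125]
tcp_rot: [[-0.222, 0.975, -0.001], [0.975, 0.222, 0.002], [0.002, -0.0, -1.0]]
force: [0.6, -0.4, -3.3]
opening: 0.628
grasp_force: 30.0
```

play_rows([
  [[-18,-37,-14,0,0,0.11],[-23,-34,-13,0,0,0.12],[0,0,0,0,0,0]],
])

```text
time_s: 18.55
position: [0.2961, -0.5448, 0.2413]
tcp_rot: [[0.008, 1.0, -0.001], [1.0, -0.008, -0.007], [-0.007, -0.001, -1.0]]
force: [0.4, -1.1, -3.1]
opening: 0.63
grasp_force: 30.0
```

```bash
python3 - <<'E'
from h import *
import pickle
st(); D={}
for n in ['top','side']:
    chk(n); D[n]=avg(n,8)
pickle.dump(D,open('d3.pkl','wb'))
P=bot.read_state()['position']; h=[int(v) for v in proj(D['side'],P)]; print(h)
u=lambda a,f:cv2.resize(np.clip(a*1.4,0,255).astype(np.uint8),(400,300) if f else None,interpolation=cv2.INTER_CUBIC)
c=lambda n,x,y,w:cv2.resize(np.clip(D[n]['avg'][y:y+w*3//4,x:x+w]*1.3,0,255).astype(np.uint8),(400,300),interpolation=cv2.INTER_CUBIC)
cv2.imwrite('pics/p3.png',np.vstack([np.hstack([c('top',185,215,68),c('side',225,235,68)]),np.hstack([c('side',h[0]-40,h[1]-30,80),c('side',280,180,120)])]))
E
```

```text
t 18.55 P [ 0.2961 -0.5448  0.2413] yaw 89.5 z [-0.001 -0.007 -1.   ] F [ 0.4 -1.1 -3.1] op 0.63 j [-72.  29.  83.  -0.  67. -71.]
top [[0.275, -0.631, 0.89], [0.476, 0.142, 0.75], [0.382, 0.174, 0.7], [0.473, -0.136, 0.69], [0.606, -0.044, 0.69], [0.711, -0.378, 0.69], [0.382, -0.447, 0.4]]
side [[0.609, -0.035, 0.98], [0.49, 0.114, 0.72], [0.727, -0.383, 0.65], [0.434, -0.871, 0.57]]
[464, 133]
```

View pics/p3.png

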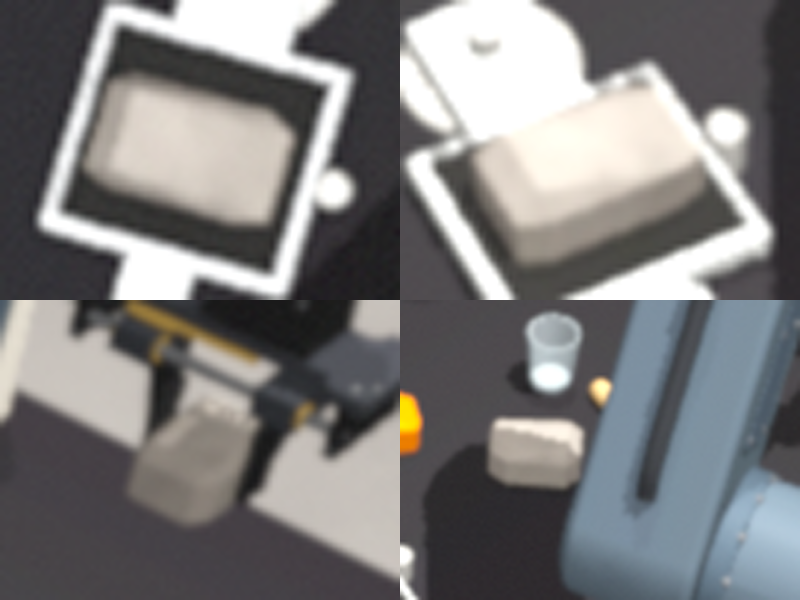

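```bash
cat > f4.py <<'E'
import sys
from fit import *
def flip(p,i,x,y,th,z0,marg=5,excl=None,free=True):
    img=p['avg'].mean(2); M=np.zeros(img.shape,np.uint8)
    R=Ro.from_euler('z',th,degrees=True).as_matrix(); L,W=S[i][:2]
    pts=np.array([proj(p,R@np.array([a*(L/2+marg),b*(W/2+marg),z])/1000+np.array([x,y,z0])) for a in(-1,1) for b in(-1,1) for z in (0,37)])
    cv2.fillConvexPoly(M,cv2.convexHull(pts.astype(np.int32)),1)
    if excl is not None: M[excl]=0
    ys,xs=np.where(M); win=(xs.min(),ys.min(),xs.max()+1,ys.max()+1)
    for t in (th,th+180):
        r=minimize(cost,[x,y,np.radians(t),8],args=(i,p,img,win,6,False,z0,M),method='Nelder-Mead',options=dict(initial_simplex=np.array([x,y,np.radians(t),8])+np.vstack([np.zeros(4),np.diag([.004,.004,.06,2])]),maxiter=200))
        s,_=cost(r.x,i,p,img,win,6,True,z0,M)
        print(i,round(r.fun,1),np.round(r.x[:2],3),round(np.degrees(r.x[2])%360,1),round(r.x[3],1),s.round(0))
if __name__=='__main__':
    D=pickle.load(open('d3.pkl','rb'))
    for n in ['top','side']:
        for m in (3,6): print(n,m); flip(D[n],1,.478,.133,75,.024,m)
E
python3 f4.py
```

```text
top 3
1 318.8 [0.478 0.132] 75.0 10.2 [ 67.  41. 137. 154. 128. 120. 118. 163.]
1 348.1 [0.477 0.132] 254.4 8.9 [ 67.  12. 119. 148. 153. 126. 118. 161.]
top 6
1 520.3 [0.478 0.133] 74.9 9.4 [ 64.  38. 133. 155. 128. 118. 123. 162.]
1 542.3 [0.478 0.132] 254.9 8.3 [ 64.  -7. 115. 148. 153. 123. 122. 161.]
side 3
1 981.1 [0.479 0.149] 74.0 2.4 [172.  91. -14. 187.  67. 139. 177. 184.]
1 1022.6 [0.477 0.141] 252.5 2.1 [174.  82. -99. 135. 185. 192. 150. 190.]
side 6
1 1308.4 [0.475 0.149] 70.6 2.2 [168.  79. -55. 179.  69. 127. 193. 183.]
1 1395.2 [0.475 0.155] 248.9 2.1 [ 166.   77. -202.   82.  178.  172.  120.  184.]
```

```bash
cat > f5.py <<'E'
from f4 import *
D=pickle.load(open('d3.pkl','rb'))
for n in ['top','side']:
    im=D[n]['avg'].mean(2); ex=cv2.dilate((im>(185 if n=='top' else 205)).astype(np.uint8),np.ones((3,3)))>0
    print(n); flip(D[n],1,.478,.133,75,.024,3,ex)
    flip(D[n],3,.4765,-.121,219.5,0,6)
E
python3 f5.py
```

```text
top
1 177.5 [0.478 0.133] 75.2 9.1 [ 58.  80. 130. 155. 126. 119. 123. 162.]
1 207.6 [0.478 0.133] 255.2 8.9 [ 58.  56. 119. 146. 154. 124. 124. 161.]
3 237.4 [ 0.478 -0.124] 219.1 8.9 [ 36. 158.  90. 118. 145.  57.  91. 135.]
3 231.8 [ 0.478 -0.124] 39.4 9.4 [ 37. 172.  84. 147. 116.  93.  59. 132.]
side
1 229.6 [0.482 0.125] 76.5 2.4 [ 74. 122. 195. 176. 171. 178. 218. 190.]
1 230.5 [0.482 0.126] 255.7 2.5 [ 72. 119. 165. 177. 188. 279. 179. 187.]
3 199.4 [ 0.478 -0.125] 223.1 8.0 [ 54. 104. 131. 136. 175. 209. 126. 157.]
3 201.0 [ 0.478 -0.125] 45.7 6.8 [ 54. 104. 103. 171. 136. 128. 204. 153.]
```

```bash
python3 - <<'E'
from h import *
s=([.298,-.541,.240],down(90)); st()
plan([([.42,-.1,.2],down(82),45),([.4785,.136,.13],down(75),42),([.4785,.136,.090],down(75),20)])
E
```

```text
t 19.55 P [ 0.3001 -0.54    0.2396] yaw 89.9 z [ 0. -0. -1.] F [-0.6 -0.3 -3.7] op 0.629 j [-71.  29.  83.  -0.  68. -71.]
[[40, 11, 4, 0, 0, 0.01], [40, 10, 3, 0, 0, 0.01], [40, 10, 4, 0, 0, 0.01], [41, 10, 3, 0, 0, 0.01], [40, 9, 4, 0, 0, 0.01]]
[[41, 9, 4, 0, 0, 0.01], [40, 9, 3, 0, 0, 0.02], [41, 7, 4, 0, 0, 0.01], [41, 7, 3, 0, 0, 0.02], [41, 7, 4, 0, 0, 0.01]]
[[41, 6, 4, 0, 0, 0.02], [35, 4, 10, 0, 0, 0.02], [34, 2, 10, 0, 0, 0.02], [35, 2, 10, 0, 0, 0.02], [34, 2, 10, 0, 0, 0.02]]
[[35, 1, 10, 0, 0, 0.01], [35, 0, 10, 0, 0, 0.02], [34, 0, 10, 0, 0, 0.01], [0, 0, 20, 0, 0, 0], [0, 0, 20, 0, 0, 0]]
```

play_rows([
  [[40,11,4,0,0,0.01],[40,10,3,0,0,0.01],[40,10,4,0,0,0.01],[41,10,3,0,0,0.01],[40,9,4,0,0,0.01]],
])

```text
time_s: 20.05
position: [0.3547, -0.3386, 0.2218]
tcp_rot: [[0.052, 0.999, 0.001], [0.999, -0.052, -0.001], [-0.001, 0.001, -1.0]]
force: [0.5, -0.0, -3.6]
opening: 0.631
grasp_force: 30.0
```

play_rows([
  [[41,9,4,0,0,0.01],[40,9,3,0,0,0.02],[41,7,4,0,0,0.01],[41,7,3,0,0,0.02],[41,7,4,0,0,0.01]],
])

```text
time_s: 20.55
position: [0.4099, -0.1384, 0.204]
tcp_rot: [[0.122, 0.993, 0.002], [0.993, -0.122, -0.001], [-0.001, 0.002, -1.0]]
force: [1.0, -0.7, -3.9]
opening: 0.629
grasp_force: 30.0
```

play_rows([
  [[41,6,4,0,0,0.02],[35,4,10,0,0,0.02],[34,2,10,0,0,0.02],[35,2,10,0,0,0.02],[34,2,10,0,0,0.02]],
])

```text
time_s: 21.05
position: [0.4544, 0.036, 0.1597]
tcp_rot: [[0.22, 0.976, 0.002], [0.976, -0.22, -0.0], [0.0, 0.002, -1.0]]
force: [0.5, -0.0, -2.7]
opening: 0.628
grasp_force: 30.0
```

play_rows([
  [[35,1,10,0,0,0.01],[35,0,10,0,0,0.02],[34,0,10,0,0,0.01],[0,0,20,0,0,0],[0,0,18,0,0,0]],
])

```text
time_s: 21.55
position: [0.4799, 0.1369, 0.0914]
tcp_rot: [[0.255, 0.967, 0.003], [0.967, -0.255, 0.0], [0.001, 0.003, -1.0]]
force: [-0.1, -0.5, -4.4]
opening: 0.63
grasp_force: 30.0
```

play_rows([
  [[0,0,0,0,0,0],[0,0,0,0,0,0],[0,0,0,0,0,0]],
])

```text
time_s: 21.85
position: [0.4796, 0.1354, 0.0925]
tcp_rot: [[0.259, 0.966, 0.002], [0.966, -0.259, 0.0], [0.001, 0.002, -1.0]]
force: [-0.3, -0.4, -4.0]
opening: 0.628
grasp_force: 30.0
```

```bash
cat >> h.py <<'E'
def fm():
    v=[]
    for _ in range(3):
        s=bot.read_state(); v.append(np.r_[s['force'],s['moment']])
    R=np.array(s['tcp_rot']); v=np.mean(v,0); print('F',np.round(v[:3],2),'M world',np.round(v[3:],3),'M tool',np.round(R.T@v[3:],3))
E
python3 -c "
from h import *
st();fm()"
```

```text
t 21.85 P [0.4796 0.1354 0.0925] yaw 75.0 z [ 0.002  0.    -1.   ] F [-0.3 -0.4 -4. ] op 0.628 j [  3.  34. 107.   0.  39.  18.]
F [-0.3  -0.38 -3.96] M world [-0.033 -0.058  0.021] M tool [-0.064 -0.017 -0.021]
```

Lower in small steps, level, and read the contact moment.

play_rows([
  [[0,0,6,0,0,0],[0,0,2,0,0,0],[0,0,0,0,0,0]],
])

```text
time_s: 22.15
position: [0.4786, 0.1354, 0.0835]
tcp_rot: [[0.258, 0.966, -0.0], [0.966, -0.258, 0.0], [-0.0, -0.0, -1.0]]
force: [-0.2, 0.3, -3.8]
opening: 0.631
grasp_force: 30.0
```

play_rows([
  [[0,0,1,0,0,0],[0,0,0,0,0,0]],
])

```text
time_s: 22.35
position: [0.4788, 0.1355, 0.0828]
tcp_rot: [[0.258, 0.966, 0.0], [0.966, -0.258, -0.0], [0.0, 0.0, -1.0]]
force: [0.3, -1.0, -1.1]
opening: 0.631
grasp_force: 30.0
```

```bash
python3 -c "
from h import *
st();fm()"
```

```text
t 22.35 P [0.4788 0.1355 0.0828] yaw 75.0 z [ 0. -0. -1.] F [ 0.3 -1.  -1.1] op 0.631 j [  3.  35. 108.  -0.  37.  18.]
F [ 0.27 -0.95 -1.14] M world [-0.068 -0.053  0.034] M tool [-0.069 -0.052 -0.034]
```

play_rows([
  [[0,0,1,0,0,0],[0,0,0,0,0,0]],
])

```text
time_s: 22.55
position: [0.4789, 0.1356, 0.0825]
tcp_rot: [[0.258, 0.966, 0.001], [0.966, -0.258, 0.0], [0.0, 0.001, -1.0]]
force: [-1.6, -1.1, 4.5]
opening: 0.631
grasp_force: 30.0
```

```bash
python3 -c "
from h import *
st();fm()"
```

```text
t 22.55 P [0.4789 0.1356 0.0825] yaw 75.0 z [ 0.001  0.    -1.   ] F [-1.6 -1.1  4.5] op 0.631 j [  3.  35. 108.   0.  37.  18.]
F [-1.57 -1.14  4.53] M world [ 0.076  0.205 -0.017] M tool [0.218 0.02  0.017]
```

play_rows([
  [[0,0,-1,0,0,0],[0,0,0,0,0.105,0],[0,0,2,0,0,0],[0,0,1,0,0,0],[0,0,0,0,0,0]],
])

```text
time_s: 23.05
position: [0.4785, 0.1356, 0.0797]
tcp_rot: [[0.257, 0.966, 0.026], [0.961, -0.258, 0.099], [0.103, -0.001, -0.995]]
force: [-1.7, -1.9, 2.0]
opening: 0.633
grasp_force: 30.0
```

play_rows([
  [[0,0,1,0,0,0],[0,0,0,0,0,0]],
])

```text
time_s: 23.25
position: [0.4787, 0.1362, 0.0796]
tcp_rot: [[0.256, 0.966, 0.027], [0.961, -0.258, 0.1], [0.104, 0.0, -0.995]]
force: [-3.1, -3.1, 10.2]
opening: 0.633
grasp_force: 30.0
```

```bash
python3 -c "
from h import *
st();fm()"
```

```text
t 23.25 P [0.4787 0.1362 0.0796] yaw 75.1 z [ 0.027  0.1   -0.995] F [-3.1 -3.1 10.2] op 0.633 j [ -0.  35. 110.  10.  34.   6.]
F [-3.11 -3.05 10.21] M world [-0.505  0.309 -0.08 ] M tool [ 0.159 -0.568  0.097]
```

play_rows([
  [[0,0,-1,0,0,0],[0,0,0,0,0,0]],
])

```text
time_s: 23.45
position: [0.479, 0.1363, 0.0797]
tcp_rot: [[0.256, 0.966, 0.027], [0.961, -0.257, 0.101], [0.104, 0.001, -0.995]]
force: [-0.7, -1.0, 2.7]
opening: 0.626
grasp_force: 30.0
```

play_rows([
  [[0,0,0,0,0,0],[0,0,0,0,0,0],[0,0,0,0,0,0]],
], fingers=0.6)

```text
time_s: 23.75
position: [0.479, 0.136, 0.0795]
tcp_rot: [[0.257, 0.966, 0.027], [0.961, -0.258, 0.101], [0.105, 0.0, -0.994]]
force: [0.2, 0.2, 0.3]
opening: 0.773
grasp_force: 0.0
```

play_rows([
  [[0,0,-20,0,0,0],[0,0,-30,0,0,0],[0,0,-30,0,0,0]],
])

```text
time_s: 24.05
position: [0.4762, 0.1276, 0.1595]
tcp_rot: [[0.257, 0.966, 0.025], [0.961, -0.258, 0.101], [0.104, -0.002, -0.995]]
force: [-0.2, -0.2, 0.3]
opening: 0.798
grasp_force: 0.0
```

```bash
python3 - <<'E'
from h import *
st()
# stone3 at (.477,-.122) yaw ~219.5 (or 39.5). Assume 219.5; place stone yaw 75 => tool yaw 75 pick 219.5 / or pick 39.5 & place tool 255 
for y in (219.5,39.5): print('j6 pick',-20+90-y)
plan([([.47,.02,.19],down(60),42),([.477,-.122,.12],down(39.5),42)])
E
```

```text
t 24.05 P [0.4762 0.1276 0.1595] yaw 75.0 z [ 0.025  0.101 -0.995] F [-0.2 -0.2  0.3] op 0.798 j [ -2.  26. 107.   8.  46.   8.]
j6 pick -149.5
j6 pick 30.5
[[-34, 7, -14, -0.01, -0.03, 0.09], [-33, 11, -12, 0, -0.04, 0.09], [-33, 13, -12, -0.01, -0.03, 0.08], [-30, 19, 18, 0, 0, 0.09], [-28, 22, 17, 0, 0, 0.09]]
[[-26, 24, 18, 0, 0, 0.09], [-24, 27, 17, 0, -0.01, 0.09]]
```

play_rows([
  [[-34,7,-14,-0.01,-0.03,0.09],[-33,11,-12,0,-0.04,0.09],[-33,13,-12,-0.01,-0.03,0.08],[-30,19,18,0,0,0.09],[-28,22,17,0,0,0.09]],
])

```text
time_s: 24.55
position: [0.4749, -0.0517, 0.1553]
tcp_rot: [[0.648, 0.762, 0.01], [0.762, -0.648, 0.001], [0.007, 0.007, -1.0]]
force: [0.1, -0.5, 0.3]
opening: 0.802
grasp_force: 0.0
```

play_rows([
  [[-26,24,18,0,0,0.09],[-24,27,17,0,-0.01,0.09],[0,0,0,0,0,0],[0,0,0,0,0,0],[0,0,0,0,0,0]],
])

```text
time_s: 25.05
position: [0.4775, -0.1209, 0.1198]
tcp_rot: [[0.771, 0.637, -0.001], [0.637, -0.771, -0.004], [-0.003, 0.003, -1.0]]
force: [-0.4, 0.1, 0.7]
opening: 0.797
grasp_force: 0.0
```

```bash
python3 - <<'E'
from h import *
import pickle
st(); D={}
for n in ['top','side']:
    chk(n); D[n]=avg(n,6)
pickle.dump(D,open('d4.pkl','wb'))
c=lambda n,x,y,w:cv2.resize(np.clip(D[n]['avg'][y:y+w*3//4,x:x+w]*1.3,0,255).astype(np.uint8),(400,300),interpolation=cv2.INTER_CUBIC)
cv2.imwrite('pics/p4.png',np.vstack([np.hstack([c('top',180,210,80),c('side',220,220,90)]),np.hstack([c('top',260,180,120),c('side',250,180,120)])]))
plan([([.477,-.122,.12],down(39.5),42),([.477,-.122,.018],down(39.5),35)])
E
```

```text
t 25.05 P [ 0.4775 -0.1209  0.1198] yaw 39.5 z [-0.001 -0.004 -1.   ] F [-0.4  0.1  0.7] op 0.797 j [-27.  31. 107.  -0.  42.  24.]
top [[0.612, -0.039, 0.89], [0.485, 0.145, 0.84], [0.457, -0.275, 0.72], [0.723, -0.362, 0.59], [0.479, 0.145, 0.53]]
side [[0.52, 0.094, 0.91], [0.472, -0.12, 0.68], [0.494, 0.118, 0.66], [0.608, -0.034, 0.57]]
[[-1, 0, 0, 0, 0, 0], [0, 0, 34, 0, 0, 0], [0, 0, 34, 0, 0, 0], [1, -1, 34, 0, 0, 0]]
```

View pics/p4.png

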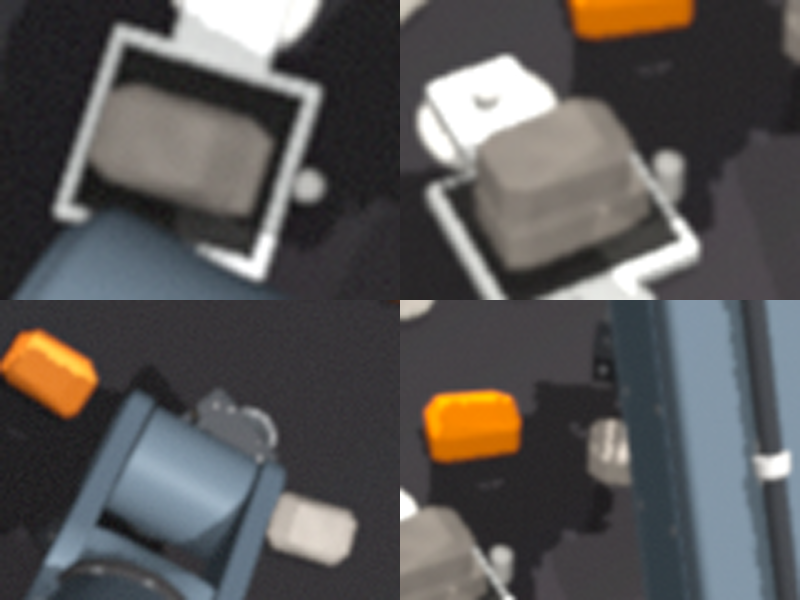

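play_rows([
  [[0,0,34,0,0,0],[0,0,34,0,0,0],[0,0,34,0,0,0],[0,0,0,0,0,0]],
])

```text
time_s: 26.25
position: [0.4782, -0.1227, 0.0159]
tcp_rot: [[0.772, 0.635, -0.001], [0.635, -0.772, -0.005], [-0.004, 0.003, -1.0]]
force: [0.2, 0.0, -0.1]
opening: 0.804
grasp_force: 0.0
```

play_rows([
  [[0,0,0,0,0,0],[0,0,0,0,0,0],[0,0,0,0,0,0],[0,0,0,0,0,0]],
], fingers=-1)

```text
time_s: 26.65
position: [0.4772, -0.1218, 0.0178]
tcp_rot: [[0.772, 0.636, -0.001], [0.636, -0.772, -0.004], [-0.004, 0.002, -1.0]]
force: [-0.8, 1.2, -0.6]
opening: 0.593
grasp_force: 30.0
```

```bash
python3 - <<'E'
from h import *
st()
plan([([.477,-.122,.12],down(39.5),40),([.472,.02,.2],down(60),40),([.479,.137,.165],down(75),40),([.479,.137,.13],down(75),20)])
E
```

```text
t 26.65 P [ 0.4772 -0.1218  0.0178] yaw 39.5 z [-0.001 -0.004 -1.   ] F [-0.8  1.2 -0.6] op 0.593 j [-27.  42. 110.  -1.  28.  24.]
[[0, 0, -34, 0, 0, 0], [0, 0, -34, 0, 0, 0], [-1, 0, -34, 0, 0, 0], [17, -22, -16, 0, 0, -0.07], [19, -22, -16, 0, 0, -0.07]]
[[20, -19, -16, 0, 0, -0.07], [22, -19, -17, 0, 0, -0.07], [23, -17, -16, 0, 0, -0.08], [26, -13, 9, 0, 0, -0.06], [27, -11, 8, 0, 0, -0.07]]
[[28, -10, 9, 0, 0, -0.06], [28, -8, 9, 0, 0, -0.07], [0, 0, 17, 0, 0, 0], [0, 0, 18, 0, 0, 0]]
```

play_rows([
  [[0,0,-34,0,0,0],[0,0,-34,0,0,0],[-1,0,-34,0,0,0],[17,-22,-16,0,0,-0.07],[19,-22,-16,0,0,-0.07]],
])

```text
time_s: 27.15
position: [0.4753, -0.0657, 0.1527]
tcp_rot: [[0.675, 0.738, 0.002], [0.738, -0.675, -0.006], [-0.003, 0.006, -1.0]]
force: [0.8, 0.6, -2.8]
opening: 0.593
grasp_force: 30.0
```

play_rows([
  [[20,-19,-16,0,0,-0.07],[22,-19,-17,0,0,-0.07],[23,-17,-16,0,0,-0.08],[26,-13,9,0,0,-0.06],[27,-11,8,0,0,-0.07]],
])

```text
time_s: 27.65
position: [0.476, 0.0792, 0.1833]
tcp_rot: [[0.379, 0.925, 0.002], [0.925, -0.379, -0.005], [-0.004, 0.004, -1.0]]
force: [0.2, -0.5, -3.7]
opening: 0.593
grasp_force: 30.0
```

play_rows([
  [[28,-10,9,0,0,-0.06],[28,-8,9,0,0,-0.07],[0,0,17,0,0,0],[0,0,18,0,0,0],[0,0,0,0,0,0]],
])

```text
time_s: 28.15
position: [0.4768, 0.1367, 0.1274]
tcp_rot: [[0.258, 0.966, -0.006], [0.966, -0.258, -0.005], [-0.007, -0.004, -1.0]]
force: [-0.7, 0.3, -3.0]
opening: 0.594
grasp_force: 30.0
```

play_rows([
  [[0,0,8,0,0,0],[0,0,2,0,0,0],[0,0,0,0,0,0],[0,0,0,0,0,0]],
])

```text
time_s: 28.55
position: [0.4794, 0.1364, 0.1198]
tcp_rot: [[0.259, 0.966, 0.001], [0.966, -0.259, -0.005], [-0.005, 0.002, -1.0]]
force: [0.1, 1.5, -3.5]
opening: 0.596
grasp_force: 30.0
```

```bash
python3 -c "
from h import *
st();fm()"
```

```text
t 28.55 P [0.4794 0.1364 0.1198] yaw 75.0 z [ 0.001 -0.005 -1.   ] F [ 0.1  1.5 -3.5] op 0.596 j [  3.  31. 106.  -0.  43.  18.]
F [ 0.11  1.54 -3.51] M world [ 0.074 -0.063  0.032] M tool [-0.041  0.087 -0.031]
```

play_rows([
  [[0,0,2,0,-0.012,0],[0,0,1,0,0,0],[0,0,0,0,0,0],[0,0,0,0,0,0]],
])

```text
time_s: 28.95
position: [0.479, 0.1366, 0.1163]
tcp_rot: [[0.258, 0.966, -0.003], [0.966, -0.258, -0.017], [-0.017, 0.001, -1.0]]
force: [0.9, 0.5, -3.3]
opening: 0.592
grasp_force: 30.0
```

play_rows([
  [[0,0,1,0,0,0],[0,0,0,0,0,0]],
])

```text
time_s: 29.15
position: [0.4791, 0.1365, 0.1154]
tcp_rot: [[0.259, 0.966, -0.003], [0.966, -0.259, -0.017], [-0.017, 0.001, -1.0]]
force: [-1.2, -0.4, -2.8]
opening: 0.595
grasp_force: 30.0
```

```bash
python3 -c "
from h import *
st();fm()"
```

```text
t 29.15 P [0.4791 0.1365 0.1154] yaw 75.0 z [-0.003 -0.017 -1.   ] F [-1.2 -0.4 -2.8] op 0.595 j [  4.  32. 106.  -1.  42.  20.]
F [-1.15 -0.43 -2.76] M world [-0.019 -0.139  0.042] M tool [-0.14   0.018 -0.04 ]
```

play_rows([
  [[0,0,1,0,0,0],[0,0,0,0,0,0]],
])

```text
time_s: 29.35
position: [0.4792, 0.1365, 0.1153]
tcp_rot: [[0.258, 0.966, -0.003], [0.966, -0.258, -0.017], [-0.017, 0.002, -1.0]]
force: [-2.1, 0.7, 5.7]
opening: 0.59
grasp_force: 30.0
```

play_rows([
  [[0,0,0,0,0,0],[0,0,0,0,0,0]],
])

```text
time_s: 29.55
position: [0.4791, 0.1365, 0.1153]
tcp_rot: [[0.258, 0.966, -0.003], [0.966, -0.258, -0.017], [-0.017, 0.002, -1.0]]
force: [-2.6, 1.2, 5.0]
opening: 0.595
grasp_force: 30.0
```

play_rows([
  [[0,0,-0.5,0,0,0],[0,0,0,0,0,0]],
])

```text
time_s: 29.75
position: [0.4792, 0.1365, 0.1153]
tcp_rot: [[0.259, 0.966, -0.003], [0.966, -0.259, -0.016], [-0.017, 0.002, -1.0]]
force: [-1.3, -0.3, 3.2]
opening: 0.596
grasp_force: 30.0
```

play_rows([
  [[0,0,0,0,0,0],[0,0,0,0,0,0],[0,0,0,0,0,0]],
], fingers=0.55)

```text
time_s: 30.05
position: [0.4792, 0.1364, 0.1147]
tcp_rot: [[0.259, 0.966, -0.003], [0.966, -0.259, -0.017], [-0.017, 0.001, -1.0]]
force: [1.2, 0.1, -0.9]
opening: 0.749
grasp_force: 0.0
```

play_rows([
  [[0,0,-20,0,0,0],[0,0,-30,0,0,0],[0,0,-30,0,0,0]],
])

```text
time_s: 30.35
position: [0.4789, 0.1377, 0.1951]
tcp_rot: [[0.259, 0.966, -0.005], [0.966, -0.259, -0.017], [-0.017, -0.001, -1.0]]
force: [0.1, 0.3, 0.1]
opening: 0.777
grasp_force: 0.0
```

```bash
python3 - <<'E'
from h import *
st()
# stone4 at (.4625,-.278) yaw 74
plan([([.45,-.05,.21],down(74),42),([.4625,-.278,.12],down(74),42)])
E
```

```text
t 30.35 P [0.4789 0.1377 0.1951] yaw 75.0 z [-0.005 -0.017 -1.   ] F [0.1 0.3 0.1] op 0.777 j [  4.  24. 102.  -1.  54.  19.]
[[-38, 4, -2, 0, 0, 0], [-38, 4, -3, 0, 0, 0], [-37, 4, -2, 0, 0.01, 0.01], [-38, 5, -3, 0, 0, 0], [-38, 4, -2, 0, 0.01, 0.01]]
[[-36, 13, 15, 0, 0, 0], [-36, 12, 15, 0, 0, 0], [-36, 13, 15, 0, 0, 0], [-36, 13, 14, 0, 0, 0], [-36, 12, 15, 0, 0, 0]]
[[-36, 13, 15, 0, 0, 0]]
```

play_rows([
  [[-38,4,-2,0,0,0],[-38,4,-3,0,0,0],[-37,4,-2,0,0.01,0.01],[-38,5,-3,0,0,0],[-38,4,-2,0,0.01,0.01]],
])

```text
time_s: 30.85
position: [0.4498, -0.0513, 0.2095]
tcp_rot: [[0.277, 0.961, 0.003], [0.961, -0.277, 0.003], [0.003, 0.002, -1.0]]
force: [0.2, 0.1, -0.4]
opening: 0.773
grasp_force: 0.0
```

play_rows([
  [[-36,13,15,0,0,0],[-36,12,15,0,0,0],[-36,13,15,0,0,0],[-36,13,14,0,0,0],[-36,12,15,0,0,0]],
])

```text
time_s: 31.35
position: [0.4606, -0.242, 0.1341]
tcp_rot: [[0.278, 0.961, 0.002], [0.961, -0.278, 0.002], [0.003, 0.002, -1.0]]
force: [0.9, -0.0, 0.9]
opening: 0.776
grasp_force: 0.0
```

play_rows([
  [[-36,13,15,0,0,0],[0,0,0,0,0,0],[0,0,0,0,0,0],[0,0,0,0,0,0]],
])

```text
time_s: 31.75
position: [0.4626, -0.2772, 0.1196]
tcp_rot: [[0.278, 0.961, 0.001], [0.961, -0.278, 0.004], [0.004, -0.0, -1.0]]
force: [0.5, 0.1, 0.8]
opening: 0.776
grasp_force: 0.0
```

```bash
python3 - <<'E'
from f4 import *
D=pickle.load(open('d4.pkl','rb')); flip(D['top'],4,.4625,-.278,74,0,5)
st(); D={}
for n in ['top','side']:
    chk(n); D[n]=avg(n,6)
pickle.dump(D,open('d5.pkl','wb'))
c=lambda n,x,y,w:cv2.resize(np.clip(D[n]['avg'][y:y+w*3//4,x:x+w]*1.4,0,255).astype(np.uint8),(400,300),interpolation=cv2.INTER_CUBIC)
cv2.imwrite('pics/p5.png',np.vstack([np.hstack([c('top',180,205,80),c('side',215,205,100)]),np.hstack([c('top',260,180,140),c('side',250,160,140)])]))
E
```

```text
4 140.5 [ 0.463 -0.277] 74.3 9.3 [ 58.  91. 131. 154. 140. 138. 105. 162.]
4 148.5 [ 0.463 -0.277] 253.8 9.5 [ 57.  95. 136. 134. 157. 102. 138. 159.]
t 31.75 P [ 0.4626 -0.2772  0.1196] yaw 73.9 z [ 0.001  0.004 -1.   ] F [0.5 0.1 0.8] op 0.776 j [-43.  33. 100.   0.  46. -27.]
top [[0.48, 0.143, 0.87], [0.608, -0.041, 0.76], [0.722, -0.369, 0.76], [0.474, 0.145, 0.6], [0.448, -0.279, 0.58], [0.48, 0.147, 0.38]]
side [[0.496, 0.123, 0.81], [0.73, -0.4, 0.79], [0.55, 0.076, 0.76], [0.602, -0.046, 0.59], [0.525, 0.089, 0.54]]
```

View pics/p5.png

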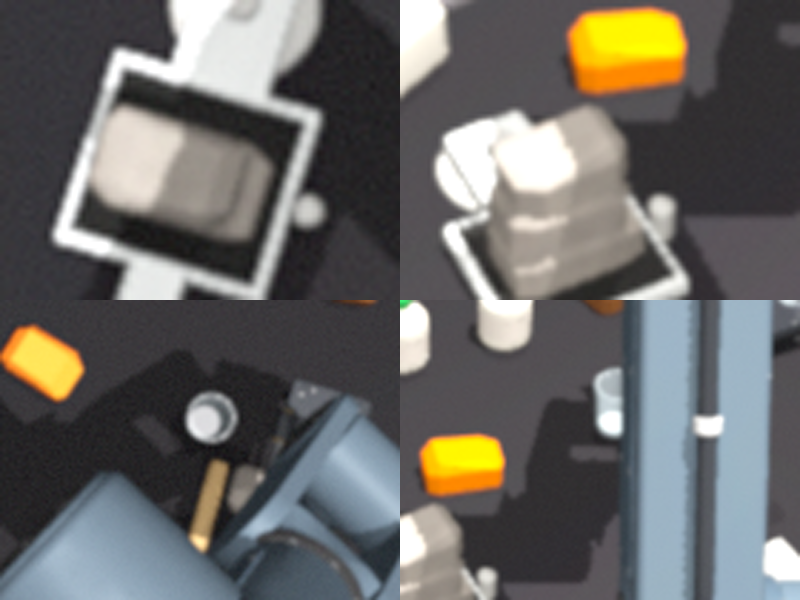

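play_rows([
  [[0,0,34,0,0,0],[0,0,34,0,0,0],[0,0,33,0,0,0],[0,0,0,0,0,0]],
])

```text
time_s: 32.95
position: [0.463, -0.278, 0.0163]
tcp_rot: [[0.278, 0.961, 0.0], [0.961, -0.278, 0.004], [0.004, -0.001, -1.0]]
force: [-1.1, 1.6, 0.9]
opening: 0.774
grasp_force: 0.0
```

play_rows([
  [[0,0,0,0,0,0],[0,0,0,0,0,0],[0,0,0,0,0,0],[0,0,0,0,0,0]],
], fingers=-1)

```text
time_s: 33.35
position: [0.463, -0.2778, 0.019]
tcp_rot: [[0.278, 0.961, 0.002], [0.961, -0.278, 0.003], [0.003, 0.001, -1.0]]
force: [-1.4, 0.3, 0.5]
opening: 0.575
grasp_force: 30.0
```

```bash
python3 - <<'E'
from h import *
st()
plan([([.4625,-.278,.14],down(74),40),([.455,-.05,.23],down(75),42),([.479,.137,.205],down(75),40),([.479,.137,.161],down(75),23)])
E
```

```text
t 33.35 P [ 0.463  -0.2778  0.019 ] yaw 73.9 z [ 0.002  0.003 -1.   ] F [-1.4  0.3  0.5] op 0.575 j [-43.  44. 103.   0.  34. -27.]
[[0, 0, -30, 0, 0, 0], [0, 0, -30, 0, 0, 0], [0, 0, -31, 0, 0, 0], [0, 0, -30, 0, 0, 0], [36, -12, -15, 0, 0, 0]]
[[36, -12, -15, 0, 0, 0], [37, -11, -15, 0, 0, 0], [36, -12, -15, 0, 0, -0.01], [36, -12, -14, 0, 0, 0], [37, -11, -15, 0, 0, -0.01]]
[[37, -5, 5, 0, 0, 0], [38, -5, 5, 0, 0, 0], [37, -5, 5, 0, 0, 0], [37, -5, 5, 0, 0, 0], [37, -5, 5, 0, 0, 0]]
[[0, 0, 22, 0, 0, 0], [0, 0, 22, 0, 0, 0]]
```

play_rows([
  [[0,0,-30,0,0,0],[0,0,-30,0,0,0],[0,0,-31,0,0,0],[0,0,-30,0,0,0],[36,-12,-15,0,0,0]],
])

```text
time_s: 33.85
position: [0.4649, -0.2459, 0.158]
tcp_rot: [[0.282, 0.959, 0.011], [0.96, -0.282, -0.006], [-0.003, 0.012, -1.0]]
force: [1.4, 0.4, -2.2]
opening: 0.57
grasp_force: 30.0
```

play_rows([
  [[36,-12,-15,0,0,0],[37,-11,-15,0,0,0],[36,-12,-15,0,0,-0.01],[36,-12,-14,0,0,0],[37,-11,-15,0,0,-0.01]],
])

```text
time_s: 34.35
position: [0.4544, -0.048, 0.2297]
tcp_rot: [[0.259, 0.966, 0.001], [0.966, -0.259, 0.003], [0.003, 0.001, -1.0]]
force: [0.1, 0.9, -3.5]
opening: 0.573
grasp_force: 30.0
```

play_rows([
  [[37,-5,5,0,0,0],[38,-5,5,0,0,0],[37,-5,5,0,0,0],[37,-5,5,0,0,0],[37,-5,5,0,0,0]],
])

```text
time_s: 34.85
position: [0.4788, 0.1381, 0.2046]
tcp_rot: [[0.258, 0.966, 0.002], [0.966, -0.258, 0.003], [0.003, 0.001, -1.0]]
force: [0.1, -1.4, -3.4]
opening: 0.573
grasp_force: 30.0
```

play_rows([
  [[0,0,20,0,0,0],[0,0,20,0,0,0],[0,0,0,0,0,0],[0,0,0,0,0,0],[0,0,0,0,0,0]],
])

```text
time_s: 35.35
position: [0.4802, 0.1364, 0.1657]
tcp_rot: [[0.259, 0.966, 0.004], [0.966, -0.259, 0.003], [0.004, 0.003, -1.0]]
force: [0.2, -0.3, -3.2]
opening: 0.571
grasp_force: 30.0
```

```bash
python3 -c "
from h import *
st();fm()"
```

```text
t 35.35 P [0.4802 0.1364 0.1657] yaw 75.0 z [ 0.004  0.003 -1.   ] F [ 0.2 -0.3 -3.2] op 0.571 j [  3.  27. 104.   0.  49.  18.]
F [ 0.24 -0.26 -3.17] M world [ 0.031 -0.059 -0.013] M tool [-0.049  0.045  0.013]
```

play_rows([
  [[0,0,6,0,0,0],[0,0,2,0,0,0],[0,0,1,0,0,0],[0,0,0,0,0,0],[0,0,0,0,0,0]],
])

```text
time_s: 35.85
position: [0.4796, 0.1366, 0.1559]
tcp_rot: [[0.259, 0.966, 0.002], [0.966, -0.259, 0.003], [0.003, 0.001, -1.0]]
force: [0.5, 0.5, -2.7]
opening: 0.572
grasp_force: 30.0
```

```bash
python3 -c "
from h import *
st();fm()"
```

```text
t 35.85 P [0.4796 0.1366 0.1559] yaw 75.0 z [ 0.002  0.003 -1.   ] F [ 0.5  0.5 -2.7] op 0.572 j [  3.  28. 105.   0.  48.  18.]
F [ 0.51  0.52 -2.72] M world [-0.007 -0.063 -0.015] M tool [-0.062  0.01   0.015]
```

play_rows([
  [[0,0,1,0,0,0],[0,0,0,0,0,0],[0,0,0,0,0,0]],
])

```text
time_s: 36.15
position: [0.4795, 0.1366, 0.1548]
tcp_rot: [[0.259, 0.966, 0.002], [0.966, -0.259, 0.003], [0.003, 0.001, -1.0]]
force: [0.3, 0.4, -2.0]
opening: 0.571
grasp_force: 30.0
```

```bash
python3 -c "
from h import *
st();fm()"
```

```text
t 36.15 P [0.4795 0.1366 0.1548] yaw 75.0 z [ 0.002  0.003 -1.   ] F [ 0.3  0.4 -2. ] op 0.571 j [  3.  28. 105.   0.  47.  18.]
F [ 0.29  0.37 -2.04] M world [ 0.005 -0.145  0.056] M tool [-0.139  0.043 -0.057]
```

play_rows([
  [[0,0,1,0,0,0],[0,0,0,0,0,0],[0,0,0,0,0,0]],
])

```text
time_s: 36.45
position: [0.4795, 0.1366, 0.1538]
tcp_rot: [[0.259, 0.966, 0.002], [0.966, -0.259, 0.003], [0.003, 0.001, -1.0]]
force: [0.6, 0.1, -3.1]
opening: 0.572
grasp_force: 30.0
```

```bash
python3 -c "
from h import *
st();fm()"
```

```text
t 36.45 P [0.4795 0.1366 0.1538] yaw 75.0 z [ 0.002  0.003 -1.   ] F [ 0.6  0.1 -3.1] op 0.572 j [  3.  28. 105.   0.  47.  18.]
F [ 0.65  0.1  -3.09] M world [-0.016 -0.02   0.006] M tool [-0.023 -0.01  -0.006]
```

play_rows([
  [[0,0,1,0,0,0],[0,0,0,0,0,0],[0,0,0,0,0,0]],
])

```text
time_s: 36.75
position: [0.4795, 0.1366, 0.1528]
tcp_rot: [[0.259, 0.966, 0.002], [0.966, -0.259, 0.003], [0.003, 0.001, -1.0]]
force: [-0.3, 0.1, -2.8]
opening: 0.57
grasp_force: 30.0
```

```bash
python3 -c "
from h import *
st();fm()"
```

```text
t 36.75 P [0.4795 0.1366 0.1528] yaw 75.0 z [ 0.002  0.003 -1.   ] F [-0.3  0.1 -2.8] op 0.57 j [  3.  28. 105.   0.  47.  18.]
F [-0.33  0.1  -2.75] M world [-0.012 -0.066  0.044] M tool [-0.067  0.006 -0.045]
```

play_rows([
  [[0,0,1,0,0,0],[0,0,0,0,0,0],[0,0,0,0,0,0]],
])

```text
time_s: 37.05
position: [0.4795, 0.1366, 0.1518]
tcp_rot: [[0.259, 0.966, 0.002], [0.966, -0.259, 0.003], [0.003, 0.001, -1.0]]
force: [1.1, 0.1, -3.0]
opening: 0.572
grasp_force: 30.0
```

```bash
python3 -c "
from h import *
st();fm()"
```

```text
t 37.05 P [0.4795 0.1366 0.1518] yaw 75.0 z [ 0.002  0.003 -1.   ] F [ 1.1  0.1 -3. ] op 0.572 j [  3.  28. 105.   0.  47.  18.]
F [ 1.08  0.09 -3.02] M world [-0.013 -0.049  0.012] M tool [-0.051 -0.    -0.013]
```

```bash
python3 - <<'E'
from h import *
import pickle
D={n:avg(n,5) for n in ['top','side']}
pickle.dump(D,open('d6.pkl','wb'))
c=lambda n,x,y,w:cv2.resize(np.clip(D[n]['avg'][y:y+w*3//4,x:x+w]*1.5,0,255).astype(np.uint8),(400,300),interpolation=cv2.INTER_CUBIC)
cv2.imwrite('pics/p6.png',np.hstack([c('top',160,180,140),c('side',200,190,120)]))
E
```

```text
(no output)
```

View pics/p6.png

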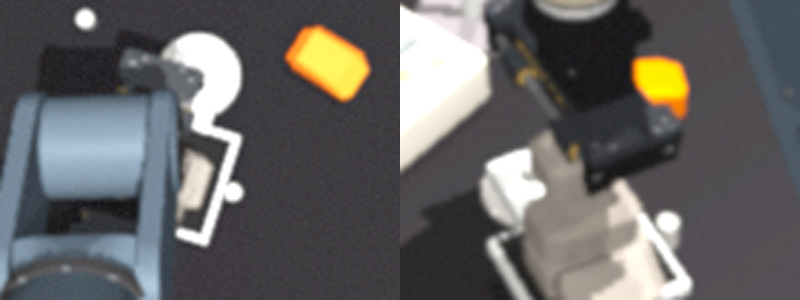

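play_rows([
  [[0,0,-30,0,0,0],[0,0,-40,0,0,0],[-40,0,-20,0,0,0],[-45,0,0,0,0,0],[-45,0,0,0,0,0]],
])

```text
time_s: 38.05
position: [0.4457, 0.0098, 0.2425]
tcp_rot: [[0.257, 0.967, 0.005], [0.967, -0.257, 0.002], [0.003, 0.004, -1.0]]
force: [1.1, -0.3, -2.8]
opening: 0.569
grasp_force: 30.0
```

play_rows([
  [[-45,0,0,0,0,0],[0,0,0,0,0,0]],
])

```text
time_s: 38.25
position: [0.4333, -0.0372, 0.2415]
tcp_rot: [[0.265, 0.964, 0.002], [0.964, -0.265, 0.0], [0.001, 0.002, -1.0]]
force: [-0.0, 0.9, -3.4]
opening: 0.577
grasp_force: 30.0
```

```bash
python3 - <<'E'
from h import *
import pickle
st()
D={n:avg(n,5) for n in ['top','side']}
chk()
pickle.dump(D,open('d7.pkl','wb'))
c=lambda n,x,y,w:cv2.resize(np.clip(D[n]['avg'][y:y+w*3//4,x:x+w]*1.4,0,255).astype(np.uint8),(400,300),interpolation=cv2.INTER_CUBIC)
cv2.imwrite('pics/p7.png',np.vstack([np.hstack([c('top',180,205,80),c('side',215,205,100)]),np.hstack([c('top',160,150,240),c('side',180,130,240)])]))
E
```

```text
t 38.25 P [ 0.4333 -0.0372  0.2415] yaw 74.6 z [ 0.002  0.    -1.   ] F [-0.   0.9 -3.4] op 0.577 j [-20.  15. 108.   0.  57.  -4.]
top [[0.429, 0.155, 0.86], [0.732, -0.379, 0.72], [0.487, 0.142, 0.7], [0.614, -0.041, 0.7], [0.481, 0.132, 0.4]]
```

View pics/p7.png

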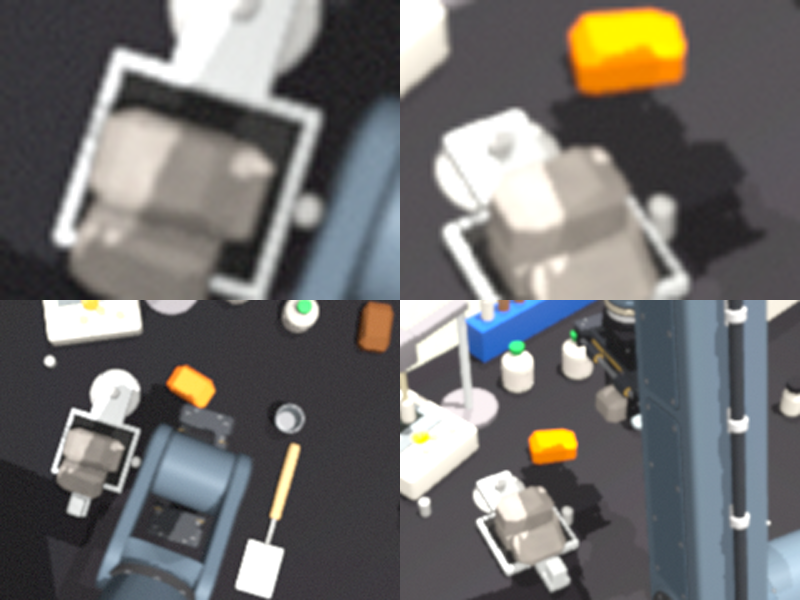

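```bash
python3 - <<'E'
from f4 import *
for f in ['d4','d5','d7']:
    D=pickle.load(open(f+'.pkl','rb')); p=D['top']
    im=p['avg'].mean(2); ex=cv2.dilate((im>180).astype(np.uint8),np.ones((3,3)))>0 if f!='d7' else None
    print(f)
    if f=='d4': flip(p,2,.4785,.136,255,.061,2,ex)
    if f=='d7':
        flip(p,2,.4785,.136,255,.061,2)
        for z in (.024,.03):
            for r in (75,90): flip(p,3,.43,.155,r,z,1)
p=D['top'];print(atz(p,(210,254),.045), atz(p,(80/5+180,205+245/5),.045),atz(p,(220/5+180,205+250/5),.045))
E
```

```text
d4
2 199.5 [0.488 0.148] 251.7 6.0 [ 75.  99.  79. 136. 102.  38. 102.  99.]
2 209.3 [0.486 0.143] 73.8 4.8 [ 72. 110.  77.  93. 102.  98.  42. 103.]
d5
d7
2 416.6 [0.492 0.157] 248.7 2.0 [  96.   87.  -37. 2084.  104.   42.  147.  143.]
2 384.5 [0.494 0.172] 74.1 2.8 [ 94. 103.  -6. 105.   0. 147.  64. 149.]
3 196.0 [0.429 0.158] 48.3 2.2 [ 64.  86.  37.  88. 136.  93.  94.  99.]
3 179.4 [0.428 0.158] 224.7 3.6 [ 66.  87. 125. 127.  82.  91.  91.  94.]
3 373.7 [0.451 0.169] 86.9 2.5 [ 77.  97. 175.  86. 261.  91.   0. 109.]
3 357.9 [0.434 0.166] 247.4 15.8 [ 67. 119.  43. 122.  95.  90.  88.  99.]
3 221.9 [0.428 0.158] 47.2 4.2 [ 61.  86.  86.  88. 137.  94.  95.  99.]
3 206.6 [0.43  0.158] 227.5 7.8 [ 61.  91. 117. 126.  85.  91.  95.  95.]
3 373.0 [0.452 0.169] 88.1 4.0 [ 77.  96. 145.  84. 370.  92.   0. 109.]
3 356.3 [0.434 0.164] 247.3 15.9 [ 66. 118.  47. 122.  94.  89.  89.  99.]
[0.43635354 0.15231467 0.045     ] [0.43557021 0.19369919 0.045     ] [0.43418556 0.1107816  0.045     ]
```

play_rows([
  [[40,0,0,0,-0.02,0],[45,0,0,0,0,0],[45,0,0,0,0,0],[45,0,0,0,0,0],[0,0,20,0,0,0]],
])

```text
time_s: 39.35
position: [0.4831, 0.1414, 0.2211]
tcp_rot: [[0.253, 0.967, 0.007], [0.967, -0.253, -0.013], [-0.011, 0.01, -1.0]]
force: [0.6, -1.0, -2.8]
opening: 0.572
grasp_force: 30.0
```

```bash
python3 - <<'E'
from h import *
st()
plan([([.479,.137,.19],down(75,-1),35),([.479,.137,.12],down(75,-1),30)])
E
```

```text
t 39.35 P [0.4831 0.1414 0.2211] yaw 75.3 z [ 0.007 -0.013 -1.   ] F [ 0.6 -1.  -2.8] op 0.572 j [  4.  22. 100.  -1.  57.  19.]
[[-5, -3, 31, 0.01, -0.01, 0.01], [1, 0, 23, 0, 0, 0], [0, 0, 24, 0, 0, 0], [1, 0, 23, 0, 0, 0]]
```

play_rows([
  [[0,0,30,0,0,0],[0,0,30,0,0,0],[0,0,30,0,0,0],[0,0,0,0,0,0],[0,0,0,0,0,0]],
])

```text
time_s: 39.85
position: [0.4791, 0.1347, 0.1291]
tcp_rot: [[0.258, 0.966, -0.004], [0.966, -0.258, -0.017], [-0.017, 0.0, -1.0]]
force: [0.5, 0.4, -2.9]
opening: 0.571
grasp_force: 30.0
```

play_rows([
  [[0,0,0,0,0,0]],
])

```text
time_s: 39.95
position: [0.4804, 0.1347, 0.1305]
tcp_rot: [[0.259, 0.966, -0.0], [0.966, -0.259, -0.016], [-0.016, 0.004, -1.0]]
force: [1.1, 0.6, -3.4]
opening: 0.57
grasp_force: 30.0
```

play_rows([
  [[0,0,8,0,0,0],[0,0,3,0,0,0],[0,0,0,0,0,0],[0,0,0,0,0,0]],
])

```text
time_s: 40.35
position: [0.479, 0.1343, 0.1183]
tcp_rot: [[0.259, 0.966, -0.003], [0.966, -0.259, -0.017], [-0.017, 0.001, -1.0]]
force: [-0.1, -0.2, -3.9]
opening: 0.573
grasp_force: 30.0
```

play_rows([
  [[0,0,1,0,0,0],[0,0,0,0,0,0]],
])

```text
time_s: 40.55
position: [0.479, 0.1343, 0.1172]
tcp_rot: [[0.259, 0.966, -0.003], [0.966, -0.259, -0.017], [-0.017, 0.001, -1.0]]
force: [-0.5, 0.1, -3.0]
opening: 0.57
grasp_force: 30.0
```

play_rows([
  [[0,0,1,0,0,0],[0,0,0,0,0,0]],
])

```text
time_s: 40.75
position: [0.4791, 0.1343, 0.1165]
tcp_rot: [[0.259, 0.966, -0.003], [0.966, -0.259, -0.017], [-0.017, 0.002, -1.0]]
force: [-0.7, -1.3, 1.6]
opening: 0.574
grasp_force: 30.0
```

play_rows([
  [[0,0,0.7,0,0,0],[0,0,0,0,0,0]],
])

```text
time_s: 40.95
position: [0.4792, 0.1343, 0.1165]
tcp_rot: [[0.258, 0.966, -0.002], [0.966, -0.258, -0.017], [-0.017, 0.002, -1.0]]
force: [-1.6, -0.7, 7.5]
opening: 0.576
grasp_force: 30.0
```

play_rows([
  [[0,0,-0.7,0,0,0],[0,0,0,0,0,0]],
])

```text
time_s: 41.15
position: [0.4791, 0.1343, 0.1165]
tcp_rot: [[0.259, 0.966, -0.003], [0.966, -0.259, -0.017], [-0.017, 0.002, -1.0]]
force: [-2.0, -0.9, 4.4]
opening: 0.57
grasp_force: 30.0
```

play_rows([
  [[0,0,0,0,0,0],[0,0,0,0,0,0],[0,0,0,0,0,0]],
], fingers=0.5)

```text
time_s: 41.45
position: [0.4791, 0.1343, 0.116]
tcp_rot: [[0.259, 0.966, -0.003], [0.966, -0.259, -0.017], [-0.017, 0.001, -1.0]]
force: [-0.9, -0.3, -0.2]
opening: 0.721
grasp_force: 0.0
```

play_rows([
  [[0,0,-20,0,0,0],[0,0,-30,0,0,0],[0,0,-40,0,0,0],[0,0,-40,0,0,0],[-45,0,0,0,0.02,0]],
])

```text
time_s: 41.95
position: [0.4733, 0.0962, 0.2521]
tcp_rot: [[0.251, 0.968, 0.018], [0.968, -0.252, 0.004], [0.009, 0.016, -1.0]]
force: [0.5, -2.6, -0.3]
opening: 0.754
grasp_force: 0.0
```

play_rows([
  [[-45,0,0,0,0,0],[-45,0,0,0,0,0],[-45,0,0,0,0,0],[-45,0,0,0,0,0],[-45,0,0,0,0,0]],
])

```text
time_s: 42.45
position: [0.4089, -0.1259, 0.2462]
tcp_rot: [[0.258, 0.966, 0.002], [0.966, -0.258, 0.003], [0.003, 0.002, -1.0]]
force: [1.0, 0.2, 0.7]
opening: 0.749
grasp_force: 0.0
```

play_rows([
  [[-45,0,0,0,0,0],[-45,0,0,0,0,0],[0,0,0,0,0,0]],
])

```text
time_s: 42.75
position: [0.3862, -0.217, 0.2462]
tcp_rot: [[0.265, 0.964, 0.004], [0.964, -0.265, -0.001], [-0.0, 0.004, -1.0]]
force: [0.2, 0.6, 0.3]
opening: 0.748
grasp_force: 0.0
```

```bash
python3 - <<'E'
from h import *
import pickle
st()
D={n:avg(n,8) for n in ['top','side']}
chk()
pickle.dump(D,open('d8.pkl','wb'))
c=lambda n,x,y,w,h:cv2.resize(np.clip(D[n]['avg'][y:y+h,x:x+w]*1.3,0,255).astype(np.uint8),(400,400*h//w),interpolation=cv2.INTER_CUBIC)
cv2.imwrite('pics/p8.png',np.hstack([c('top',180,205,80,80),c('side',220,200,90,90)]))
E
```

```text
t 42.75 P [ 0.3862 -0.217   0.2462] yaw 74.6 z [ 0.004 -0.001 -1.   ] F [0.2 0.6 0.3] op 0.748 j [-44.  15. 107.   0.  58. -29.]
top [[0.42, 0.154, 0.92], [0.726, -0.37, 0.78], [0.479, 0.148, 0.72], [0.413, 0.413, 0.69], [0.49, 0.148, 0.57], [0.47, 0.139, 0.43]]
```

View pics/p8.png

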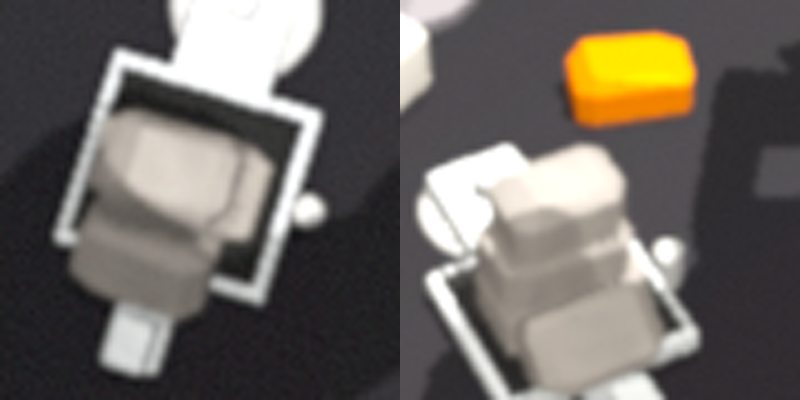

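```bash
python3 - <<'E'
from h import *
import pickle
O={}
for n in ['top','side']:
    p=bot.capture(n); O[n]=[]
    for r in bot.silhouettes(p,'stone3'):
        c=r['centre']
        if (180<c[0]<260 and 205<c[1]<285) if n=='top' else (220<c[0]<320 and 200<c[1]<300):
            m=r['pixels']; ys,xs=np.where(m); print(n,round(r['confidence'],2),np.round(c,1),m.sum(),xs.min(),xs.max(),ys.min(),ys.max(),cv2.minAreaRect(np.c_[xs,ys].astype(np.float32)))
            O[n].append(m)
pickle.dump(O,open('sil.pkl','wb'))
p=pickle.load(open('d8.pkl','rb'))
for n,(x0,y0,x1,y1) in {'top':(190,238,226,272),'side':(240,255,286,294)}.items():
    print(n); im=p[n]['avg'].mean(2)[y0:y1:2,x0:x1:1]
    for k,r in enumerate(im): print(y0+2*k,' '.join('%3d'%v for v in r))
E
```

```text
top 0.8 [209.1 257.1] 459 194 222 245 267 ((207.36622619628906, 256.2547302246094), (27.482999801635742, 18.00221061706543), 16.389541625976562)
top 0.68 [214.4 241.3] 483 199 228 227 249 ((213.82920837402344, 237.94662475585938), (28.03784942626953, 18.015810012817383), 17.35402488708496)
top 0.47 [229.1 245.1] 65 225 233 236 251 ((229.05001831054688, 243.85003662109375), (4.427187919616699, 16.12761688232422), 18.43494987487793)
side 0.96 [255.8 258.3] 401 237 272 250 268 ((254.6775665283203, 259.18194580078125), (17.397756576538086, 35.07662582397461), 88.21009063720703)
side 0.86 [263.3 276.7] 599 247 279 264 288 ((262.9654846191406, 275.9137878417969), (20.6121826171875, 31.19681739807129), 68.19859313964844)
side 0.66 [271.8 214.6] 437 259 285 208 226 ((272.0, 217.0), (18.0, 26.0), 90.0)
side 0.6 [245.8 270.9] 70 239 274 258 277 ((257.41241455078125, 267.7636413574219), (12.103952407836914, 36.37075424194336), 76.37300109863281)
top
238  26  26  28  22  46 101 140 128  96  90  97 106 122 134 140 145 155 162 161 161 161 162 163 164 165 164 161 160 159 158 159 159 160 157 153 152
[... 5433 characters left out ...]
 122 123 123 122 121 119 119 117 114 117 125 132 141 147 153 164 181 189 190 191 192 192 192 189 172 128  72  41  36  37  36  35  36  35
289  92 136 169 177 161 145 152 148 146 152 157 155 152 150 143 136 131 124  98  80  85 113 140 152 155 155 153 154 167 183 189 190 190 190 190 190 188 179 151  91  43  37  36  36  38  37
291  51  86 130 164 181 182 176 166 157 152 148 144 134 116  96  75  62  53  39  30  41  76 115 141 153 155 152 144 144 161 182 191 192 193 192 192 192 190 180 150  87  41  37  36  36  35
293  33  43  79 123 147 151 146 135 118 102  89  70  51  37  31  29  28  28  26  28  28  40  74 111 139 161 171 158 141 139 154 175 189 189 186 181 173 168 160 138  86  44  36  36  37  36
```

```bash
cat > fit6.py <<'E'
from fit import *
def faces(i,c):
    lo,up,cr=model(i,c); V=np.r_[lo,up,cr]; F=[list(range(8)),[16,17,18,19]]
    F+=[[k,(k+1)%8,8+(k+1)%8,8+k] for k in range(8)]
    F+=[[15,8,16,19],[9,10,17,16],[11,12,18,17],[13,14,19,18],[8,9,16],[10,11,17],[12,13,18],[14,15,19]]
    return V,F
V3,F3=faces(3,9.)
V3=V3-[0,0,.016]
def regs(p,v,win,ss=4,V=V3,F=F3):
    x0,y0,x1,y1=win; Rm=Ro.from_euler('ZXY',v[3:6]).as_matrix(); W=V@Rm.T+v[:3]; cc=W.mean(0)
    o=-np.array(p['R']).T@np.array(p['t']); P=np.array([proj(p,w) for w in W])
    lab=np.zeros(((y1-y0)*ss,(x1-x0)*ss),np.uint8)
    for k,f in enumerate(F):
        q=W[f]; n=np.cross(q[1]-q[0],q[2]-q[0]); m=q.mean(0)
        if n@(m-cc)<0: n=-n
        if n@(o-m)>0:
            cv2.fillConvexPoly(lab,np.round(((P[f]-[x0,y0])+.5)*ss*16-8).astype(np.int32),k+1,shift=4)
    return np.array([cv2.resize(cv2.GaussianBlur((lab==k).astype(np.float32),(0,0),.6*ss),(x1-x0,y1-y0),interpolation=cv2.INTER_AREA).ravel() for k in np.unique(lab)]).T
def total(v,views):
    s=0
    for p,img,win,M in views:
        x0,y0,x1,y1=win; m=M[y0:y1,x0:x1].ravel(); A=regs(p,v,win); b=img[y0:y1,x0:x1].ravel()
        bg=1-A[:,1:].sum(1) if A.shape[1]>1 else 1
        A=A[m]; b=b[m]
        sol=np.linalg.lstsq(np.r_[A,.7*np.eye(A.shape[1])],np.r_[b,.7*np.full(A.shape[1],100.)],rcond=None)[0]; s+=np.mean((b-A@sol)**2)
    return s
E
cat > run6.py <<'E'
from fit6 import *
D=pickle.load(open('d8.pkl','rb')); O=pickle.load(open('sil.pkl','rb')); views=[]
for n,own,oth,win in [('top',0,[1,2],(186,238,232,276)),('side',1,[0,2,3],(238,252,292,298))]:
    img=D[n]['avg'].mean(2); m=O[n][own].astype(np.uint8)
    M=cv2.dilate(m,np.ones((7,7)))>0
    for k in oth: M&=~(cv2.dilate(O[n][k].astype(np.uint8),np.ones((3,3)))>0)
    img=np.where(m>0,img,np.minimum(img,255)); 
    # outside: use a flat background so that the rim/lug don't matter
    soft=cv2.erode(m,np.ones((3,3)))>0; out=~(cv2.dilate(m,np.ones((3,3)))>0); I=img.copy(); I[out]=30
    M&=(soft|out)
    views.append((D[n],I,win,M))
res=[]
for yaw in (75,255):
  for roll in (-90,-60,-35,-15,0,15,35,60,90):
    for z in (.04,.055):
        v0=np.array([.43,.155,z,np.radians(yaw),np.radians(roll),0.])
        r=minimize(total,v0,args=(views,),method='Nelder-Mead',options=dict(initial_simplex=v0+np.vstack([np.zeros(6),np.diag([.008,.008,.008,.15,.25,.1])]),maxiter=350))
        res.append((r.fun,r.x))
res.sort(key=lambda t:t[0])
for f,x in res[:10]:
    Rm=Ro.from_euler('ZXY',x[3:]).as_matrix(); print(round(f,1),x[:3].round(3),np.degrees(x[3:]).round(1),'minz',round((V3@Rm.T+x[:3])[:,2].min(),3),'maxz',round((V3@Rm.T+x[:3])[:,2].max(),3))
pickle.dump((views,res[:10]),open('r6.pkl','wb'))
E
time python3 run6.py
```

```text
22.0 [0.43  0.156 0.053] [ 2.545e+02  4.410e+01 -1.000e-01] minz 0.023 maxz 0.082
22.2 [0.429 0.156 0.053] [2.552e+02 4.090e+01 1.000e-01] minz 0.023 maxz 0.082
22.2 [0.43  0.156 0.053] [256.2  41.6  -2. ] minz 0.023 maxz 0.083
22.5 [0.43  0.156 0.052] [255.7  40.8   0.6] minz 0.023 maxz 0.081
25.5 [0.431 0.155 0.051] [255.   46.8  -0.5] minz 0.021 maxz 0.08
29.3 [0.432 0.156 0.051] [ 76.3 -45.1   7.5] minz 0.018 maxz 0.08
32.6 [0.431 0.157 0.053] [ 74.2 -44.6   4.3] minz 0.022 maxz 0.081
35.3 [0.43  0.156 0.053] [ 72.8 -45.3   1. ] minz 0.023 maxz 0.082
36.9 [0.429 0.157 0.051] [ 73.4 -40.9   4.1] minz 0.02 maxz 0.079
37.2 [0.431 0.154 0.058] [253.   11.2  -2.8] minz 0.035 maxz 0.084
real	1m0.358s
user	2m56.246s
sys	0m0.136s
```

```bash
python3 - <<'E'
from h import *
st()
R=down(165,-25); z=R[:,2]; print(z)
G=np.array([.430,.156,.053]); T=G+.005*z
P,Q=plan([([.39,-.03,.26],down(120,0),38),(T-.09*z+[0,0,.10],R,38)])
print('--');plan([(T-.09*z,R,35),(T-.04*z,R,25)],(P,Q))
E
```

```text
t 43.85 P [ 0.3863 -0.2113  0.2459] yaw 75.0 z [ 0.002  0.003 -1.   ] F [0.  0.3 0.6] op 0.748 j [-43.  15. 107.   0.  58. -29.]
[ 0.40821789 -0.10938165 -0.90630779]
[[29, -7, -2, 0, 0, -0.13], [30, -4, -3, 0, 0, -0.13], [31, 1, -2, 0, 0, -0.13], [29, 5, -2, 0, 0, -0.13], [30, 8, -2, 0, 0, -0.13]]
[[27, 12, -3, 0, 0, -0.14], [24, 15, 4, -0.02, -0.06, -0.11], [22, 17, 4, -0.02, -0.06, -0.11], [20, 19, 2, -0.03, -0.06, -0.11], [19, 22, 2, -0.02, -0.06, -0.11]]
[[16, 23, 1, -0.03, -0.06, -0.11], [13, 25, 2, -0.02, -0.06, -0.11], [11, 26, 1, -0.03, -0.06, -0.11]]
--
[[14, 0, 30, 0, 0, 0], [14, 0, 30, 0, 0, 0], [14, 0, 30, 0, 0, 0], [0, 0, 17, 0, 0, 0], [0, 0, 16, 0, 0, 0]]
[[0, 0, 17, 0, 0, 0]]
```

play_rows([
  [[29,-7,-2,0,0,-0.13],[30,-4,-3,0,0,-0.13],[31,1,-2,0,0,-0.13],[29,5,-2,0,0,-0.13],[30,8,-2,0,0,-0.13]],
], fingers=1)

```text
time_s: 44.35
position: [0.3894, -0.0589, 0.2575]
tcp_rot: [[-0.383, 0.924, 0.003], [0.924, 0.383, 0.003], [0.001, 0.003, -1.0]]
force: [-0.3, 0.5, 0.3]
opening: 0.993
grasp_force: 0.0
```

play_rows([
  [[27,12,-3,0,0,-0.14],[24,15,4,-0.02,-0.06,-0.11],[22,17,4,-0.02,-0.06,-0.11],[20,19,2,-0.03,-0.06,-0.11],[19,22,2,-0.02,-0.06,-0.11]],
])

```text
time_s: 44.85
position: [0.3931, 0.0829, 0.2433]
tcp_rot: [[-0.798, 0.557, 0.23], [0.547, 0.83, -0.109], [-0.252, 0.039, -0.967]]
force: [0.6, -0.2, -0.3]
opening: 1.002
grasp_force: 0.0
```

play_rows([
  [[16,23,1,-0.03,-0.06,-0.11],[13,25,2,-0.02,-0.06,-0.11],[11,26,1,-0.03,-0.06,-0.11],[0,0,0,0,0,0],[0,0,0,0,0,0]],
])

```text
time_s: 45.35
position: [0.3945, 0.1656, 0.2293]
tcp_rot: [[-0.875, 0.254, 0.411], [0.231, 0.967, -0.108], [-0.425, 0.001, -0.905]]
force: [0.2, 0.2, 0.6]
opening: 1.002
grasp_force: 0.0
```

```bash
python3 - <<'E'
from h import *
st()
R=down(165,-25); z=R[:,2]
G=np.array([.430,.156,.053]); T=G+.005*z
print(T-.09*z+[0,0,.1]); plan([(T-.09*z,R,35),(T-.045*z,R,25)])
E
```

```text
t 45.35 P [0.3945 0.1656 0.2293] yaw 165.2 z [ 0.411 -0.108 -0.905] F [0.2 0.2 0.6] op 1.002 j [ 16.  12. 123. -30.  26. -34.]
[0.39530148 0.16529744 0.23003616]
[[14, 0, 30, 0, 0, 0], [14, 0, 30, 0, 0, 0], [13, 0, 30, 0, 0, 0], [0, 0, 23, 0, 0, 0], [0, 0, 22, 0, 0, 0]]
```

play_rows([
  [[14,0,30,0,0,0],[14,0,30,0,0,0],[14,0,30,0,0,0],[0,0,0,0,0,0]],
])

```text
time_s: 45.75
position: [0.3982, 0.1604, 0.1547]
tcp_rot: [[-0.871, 0.263, 0.415], [0.233, 0.965, -0.122], [-0.433, -0.01, -0.901]]
force: [0.3, 1.0, -0.7]
opening: 1.0
grasp_force: 0.0
```

```bash
python3 - <<'E'
from h import *
st()
import pickle
R=down(165,-25); z=R[:,2]
G=np.array([.430,.156,.053]); T=G+.005*z
print(T-.09*z,T); plan([(T-.03*z,R,20),(T,R,10)])
D={n:avg(n,5) for n in ['side']}; pickle.dump(D,open('d9.pkl','wb'))
E
```

```text
t 45.75 P [0.3982 0.1604 0.1547] yaw 165.0 z [ 0.415 -0.122 -0.901] F [ 0.3  1.  -0.7] op 1.0 j [ 16.  23. 128. -63.  15.   1.]
[0.39530148 0.16529744 0.13003616] [0.43204109 0.15545309 0.04846846]
[[3, 1, 16, 0, 0, 0], [3, 1, 16, 0, 0, 0], [3, 1, 16, 0, 0, 0], [3, 1, 16, -0.01, 0.01, 0], [3, 1, 16, 0, 0, 0]]
[[0, 0, 8, 0, 0, 0], [0, 0, 7, 0, 0, 0], [0, 0, 8, 0, 0, 0], [0, 0, 7, 0, 0, 0]]
```

play_rows([
  [[0,0,-15,0,0,0],[0,0,0,0,0.1,0],[0,0,0,0,0.1,0],[0,0,0,0,0,0],[0,0,0,0,0,0]],
])

```text
time_s: 46.5
position: [0.393, 0.1578, 0.1704]
tcp_rot: [[-0.904, 0.272, 0.33], [0.247, 0.962, -0.116], [-0.349, -0.023, -0.937]]
force: [-0.2, -0.7, -0.3]
opening: 1.0
grasp_force: 0.0
```

```bash
python3 - <<'E'
from h import *
st()
R=down(165,-12); z=R[:,2]
O=Ro.from_euler('ZXY',[254.8,43,0],degrees=True).as_matrix(); print(O)
G=np.array([.430,.156,.053])-.005*O[:,1]; T=G+.003*z
print(T); plan([(T-.07*z,R,25),(T-.03*z,R,20),(T,R,10)])
E
```

```text
t 46.5 P [0.393  0.1578 0.1704] yaw 164.7 z [ 0.33  -0.116 -0.937] F [-0.2 -0.7 -0.3] op 1.0 j [ 15.  20. 124. -32.  22. -32.]
[[-2.62189179e-01  7.05768385e-01 -6.58139667e-01]
 [-9.65016494e-01 -1.91753026e-01  1.78812590e-01]
 [-5.55111512e-17  6.81998360e-01  7.31353702e-01]]
[0.42707364 0.15679733 0.04665557]
[[1, 3, 19, -0.01, 0.05, 0], [-1, 3, 20, -0.01, 0.05, 0], [-1, 3, 19, -0.01, 0.05, -0.01], [0, 0, 13, 0, 0, 0], [0, 0, 14, 0, 0, 0]]
[[0, 0, 13, 0, 0, 0], [0, 0, 8, 0, 0, 0], [0, 0, 7, 0, 0, 0], [0, 0, 8, 0, 0, 0], [0, 0, 7, 0, 0, 0]]
```

play_rows([
  [[1,3,19,-0.01,0.05,0],[-1,3,20,-0.01,0.05,0],[-1,3,10,-0.01,0.04,-0.01],[0,0,0,0,0,0],[0,0,0,0,0,0]],
])

```text
time_s: 47.0
position: [0.4092, 0.1613, 0.1229]
tcp_rot: [[-0.945, 0.254, 0.205], [0.248, 0.967, -0.053], [-0.211, 0.001, -0.977]]
force: [-0.2, -0.0, -0.4]
opening: 0.999
grasp_force: 0.0
```

play_rows([
  [[0,0,0,0,0,0],[0,0,0,0,0,0]],
])

```text
time_s: 47.2
position: [0.4093, 0.1618, 0.1235]
tcp_rot: [[-0.945, 0.253, 0.206], [0.247, 0.968, -0.052], [-0.212, 0.002, -0.977]]
force: [0.8, -0.5, 0.3]
opening: 1.001
grasp_force: 0.0
```

```bash
cat > t3.py <<'E'
from h import *
st()
R=down(165,-12); z=R[:,2]
O=Ro.from_euler('ZXY',[254.8,43,0],degrees=True).as_matrix()
G=np.array([.430,.156,.053])-.005*O[:,1]; T=G+.003*z
P=np.array(bot.read_state()['position']); print('in tool frame to go',R.T@(T-P)*1000)
plan([(T-.04*z,R,20),(T,R,10)])
E
python3 t3.py
```

```text
t 47.2 P [0.4093 0.1618 0.1235] yaw 165.3 z [ 0.206 -0.052 -0.977] F [ 0.8 -0.5  0.3] op 1.001 j [ 10.  27. 121. -14.  22. -53.]
in tool frame to go [-2.03779115 -0.19429687 78.96640574]
[[-1, 0, 19, 0, 0, 0], [-1, 0, 20, 0, 0, 0.01], [0, 0, 10, 0, 0, 0], [0, 0, 10, 0, 0, 0], [0, 0, 10, 0, 0, 0]]
[[0, 0, 10, 0, 0, 0]]
```

play_rows([
  [[-1,0,19,0,0,0],[-1,0,20,0,0,0.005],[0,0,8,0,0,0],[0,0,0,0,0,0],[0,0,0,0,0,0]],
])

```text
time_s: 47.7
position: [0.4213, 0.1588, 0.0778]
tcp_rot: [[-0.944, 0.258, 0.205], [0.253, 0.966, -0.052], [-0.211, 0.003, -0.977]]
force: [-0.5, -0.4, 1.2]
opening: 1.001
grasp_force: 0.0
```

```bash
python3 t3.py
```

```text
t 47.7 P [0.4213 0.1588 0.0778] yaw 165.0 z [ 0.205 -0.052 -0.977] F [-0.5 -0.4  1.2] op 1.001 j [ 10.  33. 122. -20.  15. -47.]
in tool frame to go [ 0.57465702 -0.41084029 31.74720303]
[[1, 0, -8, 0, 0, 0], [0, 0, 10, 0, 0, 0], [0, 0, 10, 0, 0, 0], [0, 0, 10, 0, 0, 0], [0, -1, 10, 0, 0, 0]]
```

play_rows([
  [[0,0,8,0,0,0],[0,0,7,0,0,0],[0,0,0,0,0,0]],
])

```text
time_s: 48.0
position: [0.4248, 0.1578, 0.0623]
tcp_rot: [[-0.944, 0.258, 0.205], [0.253, 0.966, -0.052], [-0.211, 0.003, -0.977]]
force: [0.5, 0.2, -0.2]
opening: 1.0
grasp_force: 0.0
```

play_rows([
  [[0,0,8,0,0,0],[0,0,8,0,0,0],[0,0,0,0,0,0]],
])

```text
time_s: 48.3
position: [0.4279, 0.1569, 0.0466]
tcp_rot: [[-0.944, 0.258, 0.204], [0.253, 0.966, -0.052], [-0.211, 0.003, -0.978]]
force: [-0.9, 0.4, 0.1]
opening: 0.995
grasp_force: 0.0
```

```bash
python3 t3.py;python3 -c "
from h import *
fm()"
```

```text
t 48.3 P [0.4279 0.1569 0.0466] yaw 165.0 z [ 0.204 -0.052 -0.978] F [-0.9  0.4  0.1] op 0.995 j [  9.  38. 122. -27.  10. -39.]
in tool frame to go [ 0.77893966 -0.36920007 -0.21473848]
[[0, 0, -13, 0, 0, 0], [0, 0, -14, 0, 0, 0], [1, 0, -13, 0, 0, 0], [0, 0, 10, 0, 0, 0], [0, 0, 10, 0, 0, 0]]
[[0, 0, 10, 0, 0, 0], [0, 0, 10, 0, 0, 0]]
F [-0.86  0.44  0.05] M world [ 0.17  -0.061 -0.024] M tool [-0.171 -0.015  0.061]
```

No contact; close.

play_rows([
  [[0,0,0,0,0,0],[0,0,0,0,0,0],[0,0,0,0,0,0],[0,0,0,0,0,0]],
], fingers=-1)

```text
time_s: 48.7
position: [0.4275, 0.1569, 0.0473]
tcp_rot: [[-0.944, 0.258, 0.204], [0.253, 0.966, -0.052], [-0.211, 0.002, -0.978]]
force: [-1.1, -1.7, -1.4]
opening: 0.929
grasp_force: 29.9
```

play_rows([
  [[4,0,-6,0,0,0],[6,0,-12,0,0,0],[6,0,-20,0,0,0],[0,0,-30,0,0,0],[0,0,-30,0,0,0]],
])

```text
time_s: 49.2
position: [0.3913, 0.1665, 0.1403]
tcp_rot: [[-0.945, 0.258, 0.203], [0.253, 0.966, -0.051], [-0.21, 0.003, -0.978]]
force: [1.3, 0.3, -3.5]
opening: 0.927
grasp_force: 29.9
```

play_rows([
  [[0,0,-40,0,0,0],[0,0,-40,0,0,0],[0,0,-20,0,0.05,0],[0,0,0,0,0.1,0],[0,0,0,0,0.06,0]],
])

```text
time_s: 49.7
position: [0.3726, 0.1719, 0.239]
tcp_rot: [[-0.966, 0.257, 0.006], [0.257, 0.966, 0.005], [-0.005, 0.006, -1.0]]
force: [0.7, 0.0, -3.9]
opening: 0.925
grasp_force: 29.9
```

play_rows([
  [[0,0,0,0,0,0],[0,0,0,0,0,0],[0,0,0,0,0,0]],
])

```text
time_s: 50.0
position: [0.3708, 0.1714, 0.2369]
tcp_rot: [[-0.966, 0.258, 0.003], [0.258, 0.966, 0.002], [-0.002, 0.002, -1.0]]
force: [-0.2, 0.1, -4.3]
opening: 0.93
grasp_force: 29.9
```

```bash
python3 - <<'E'
from h import *
import pickle
st(); fm()
D={n:avg(n,6) for n in ['top','side']}
pickle.dump(D,open('d10.pkl','wb'))
p=D['side'] ; pp=bot.capture('side')
for r in bot.silhouettes(pp,'stone3'):
    c=r['centre']; print(round(r['confidence'],2),np.round(c,0),r['pixels'].sum())
O=[r['pixels'] for r in bot.silhouettes(pp,'stone3')]
pickle.dump(O,open('sil10.pkl','wb'))
print(proj(p,bot.read_state()['position']))
E
```

```text
t 50.0 P [0.3708 0.1714 0.2369] yaw 165.1 z [ 0.003  0.002 -1.   ] F [-0.2  0.1 -4.3] op 0.93 j [  9.  13. 112.   0.  55. -66.]
F [-0.23  0.12 -4.32] M world [ 0.151 -0.137 -0.029] M tool [-0.182 -0.094  0.029]
0.9 [275. 243.] 602
0.89 [257. 272.] 351
0.71 [247. 254.] 149
0.63 [281. 221.] 69
0.59 [250. 263.] 323
0.41 [324. 158.] 119
[np.float64(272.3381096602079), np.float64(242.48534832027187)]
```

```bash
cat > run10.py <<'E'
from fit6 import *
D=pickle.load(open('d10.pkl','rb')); O=pickle.load(open('sil10.pkl','rb')); p=D['side']; img=p['avg'].mean(2)
m=O[0].astype(np.uint8); ys,xs=np.where(m); print(xs.min(),xs.max(),ys.min(),ys.max())
win=(xs.min()-6,ys.min()-6,xs.max()+7,ys.max()+7)
out=~(cv2.dilate(m,np.ones((3,3)))>0); soft=cv2.erode(m,np.ones((3,3)))>0; I=img.copy(); I[out]=30
M=(cv2.dilate(m,np.ones((7,7)))>0)&(soft|out)
# gripper covers the upper part: leave outside pixels above the mask free
for x in range(win[0],win[2]):
    c=ys[xs==x]; top=c.min() if len(c) else int(np.mean(ys)); M[:top+2,x]=False
TC=np.array([.3708,.1714,.2419])
def f(u):
    v=np.array([TC[0]+u[0],TC[1]+u[1],TC[2]+u[2],np.radians(254.9)+u[3],u[4],u[5]])
    return total(v,[(p,I,win,M)])+ (u[0]/.004)**2+(u[1]/.003)**2+(u[2]/.004)**2+(u[3]/.03)**2+(u[5]/.03)**2
res=[]
for roll in (0,15,31,45,60):
    u0=np.array([.003,-.001,.002,0,np.radians(roll),0])
    r=minimize(f,u0,method='Nelder-Mead',options=dict(initial_simplex=u0+np.vstack([np.zeros(6),np.diag([.004,.003,.004,.03,.2,.03])]),maxiter=300)); res.append((r.fun,r.x))
for a,x in sorted(res,key=lambda t:t[0]): print(round(a,1),x[:3].round(4),np.degrees(x[3:]).round(1))
E
python3 run10.py
```

```text
258 290 228 255
30.9 [ 0.0029 -0.001   0.003 ] [-0.3 25.7 -0.6]
31.5 [ 0.0039 -0.0013  0.0021] [ 0.3 27.1 -0.2]
35.1 [ 0.0019 -0.0001  0.0021] [ 1.1 44.6  0.7]
35.1 [ 0.0062 -0.0015  0.0029] [-0.2  8.4 -0.8]
35.2 [ 0.0016 -0.0001  0.0037] [ 1.1 47.7 -0. ]
```

```bash
cat > t4.py <<'E'
from h import *
off=np.array([-.0035,0,-.0065]); k=np.array([.966,-.259,0])
def Rt(tilt,p=5): return Ro.from_rotvec(np.radians(p)*k).as_matrix()@down(165,tilt)
C=np.array([.479,.134,.149])
E
python3 - <<'E'
from t4 import *
st(); R=Rt(28); T=C-R@off; print(T,R)
P,Q=plan([([.39,.165,.25],R,20),(T+[0,0,.06],R,30),(T+[0,0,.012],R,24)])
E
```

```text
t 50.75 P [0.3723 0.1713 0.2374] yaw 165.0 z [ 0.004  0.002 -1.   ] F [ 0.  -0.2 -3.8] op 0.932 j [  9.  13. 111.   0.  55. -66.]
[0.47315986 0.13593449 0.1449195 ] [[-0.86345928  0.25783336 -0.43354357]
 [ 0.18899821  0.96224947  0.19584595]
 [ 0.46767269  0.08716604 -0.87959328]]
[[-5, 0, -3, -0.02, 0.12, 0], [-4, -1, -4, -0.02, 0.12, -0.01], [-4, 0, -4, -0.02, 0.13, 0], [-3, 0, -5, -0.02, 0.12, -0.01], [-25, -3, 0, 0, 0, 0]]
[[-24, -2, -1, 0, 0, 0], [-25, -3, 0, 0, 0, 0], [-24, -3, -1, 0, 0, 0], [-8, -1, 14, 0, 0, 0], [-7, -1, 15, 0, 0, 0]]
[[-8, -2, 14, 0, 0, 0]]
```

play_rows([
  [[-5,0,-3,-0.02,0.12,0],[-4,-1,-4,-0.02,0.12,-0.01],[-4,0,-4,-0.02,0.13,0],[-3,0,-5,-0.02,0.12,-0.01],[-25,-3,0,0,0,0]],
])

```text
time_s: 51.25
position: [0.4133, 0.1566, 0.2382]
tcp_rot: [[-0.864, 0.258, -0.432], [0.19, 0.962, 0.195], [0.466, 0.087, -0.881]]
force: [0.8, -0.1, -3.3]
opening: 0.931
grasp_force: 29.9
```

play_rows([
  [[-24,-2,-1,0,0,0],[-25,-3,0,0,0,0],[-24,-3,-1,0,0,0],[0,0,0,0,0,0],[0,0,0,0,0,0]],
])

```text
time_s: 51.75
position: [0.4731, 0.1354, 0.205]
tcp_rot: [[-0.864, 0.258, -0.433], [0.19, 0.962, 0.194], [0.467, 0.086, -0.88]]
force: [0.1, 0.7, -3.0]
opening: 0.934
grasp_force: 29.9
```

```bash
python3 - <<'E'
from t4 import *
import pickle
st(); R=Rt(28); T=C-R@off
plan([(T+[0,0,.012],R,24)])
D={n:avg(n,6) for n in ['top','side']}
pp=bot.capture('side'); O=[(r['centre'],r['pixels']) for r in bot.silhouettes(pp,'stone3')]
for c,m in O: print(np.round(c),m.sum())
s=bot.read_state(); print(proj(pp,s['position']))
pickle.dump((D,O,s['position'],s['tcp_rot']),open('d11.pkl','wb'))
c=lambda n,x,y,w,h:cv2.resize(np.clip(D[n]['avg'][y:y+h,x:x+w]*1.4,0,255).astype(np.uint8),(400,400*h//w),interpolation=cv2.INTER_CUBIC)
cv2.imwrite('pics/p11.png',np.hstack([c('top',180,205,80,80),c('side',215,190,100,100)]))
E
```

```text
t 51.75 P [0.4731 0.1354 0.205 ] yaw 167.6 z [-0.433  0.194 -0.88 ] F [ 0.1  0.7 -3. ] op 0.934 j [ -3.  33.  89.  10.  85. -83.]
[[-7, -1, 14, 0, 0, 0], [-8, -1, 14, 0, 0, 0], [-7, -2, 14, 0, 0, 0]]
[253. 247.] 595
[256. 269.] 433
[277. 217.] 181
[np.float64(255.45334658576985), np.float64(222.60519463635757)]
```

play_rows([
  [[-7,-1,14,0,0,0],[-8,-1,14,0,0,0],[-7,-2,14,0,0,0],[0,0,0,0,0,0],[0,0,0,0,0,0]],
])

```text
time_s: 52.95
position: [0.4727, 0.1358, 0.158]
tcp_rot: [[-0.864, 0.257, -0.433], [0.189, 0.963, 0.194], [0.467, 0.086, -0.88]]
force: [1.0, -0.1, -2.3]
opening: 0.93
grasp_force: 29.9
```

play_rows([
  [[-2.8,-0.5,5.3,0,0,0],[-0.9,-0.2,1.8,0,0,0],[0,0,0,0,0,0],[0,0,0,0,0,0]],
])

```text
time_s: 53.35
position: [0.4728, 0.1358, 0.1501]
tcp_rot: [[-0.864, 0.257, -0.432], [0.189, 0.963, 0.194], [0.466, 0.086, -0.881]]
force: [0.3, 0.1, -3.5]
opening: 0.929
grasp_force: 29.9
```

```bash
python3 -c "
from t4 import *
st();fm()
R=Rt(28); T=C-R@off; print(T, R.T@[0,0,-1])"
```

```text
t 53.35 P [0.4728 0.1358 0.1501] yaw 167.7 z [-0.432  0.194 -0.881] F [ 0.3  0.1 -3.5] op 0.929 j [ -3.  38.  91.  10.  78. -84.]
F [ 0.32  0.13 -3.53] M world [-0.132 -0.66  -0.004] M tool [-0.012 -0.67  -0.068]
[0.47315986 0.13593449 0.1449195 ] [-0.46767269 -0.08716604  0.87959328]
```

Down 1 mm = [-0.47, -0.09, 0.88].

play_rows([
  [[-0.9,-0.2,1.8,0,0,0],[0,0,0,0,0,0],[0,0,0,0,0,0]],
])

```text
time_s: 53.65
position: [0.4729, 0.1358, 0.1484]
tcp_rot: [[-0.865, 0.257, -0.432], [0.189, 0.963, 0.194], [0.466, 0.086, -0.881]]
force: [1.2, -0.7, 0.4]
opening: 0.932
grasp_force: 29.9
```

play_rows([
  [[-0.5,-0.1,0.9,0,0,0],[0,0,0,0,0,0],[0,0,0,0,0,0]],
])

```text
time_s: 53.95
position: [0.4729, 0.1358, 0.1482]
tcp_rot: [[-0.864, 0.257, -0.432], [0.189, 0.962, 0.195], [0.466, 0.087, -0.88]]
force: [0.5, -1.2, 7.2]
opening: 0.929
grasp_force: 29.8
```

play_rows([
  [[-0.5,-0.1,0.9,0,0,0],[0,0,0,0,0,0],[0,0,0,0,0,0]],
])

```text
time_s: 54.25
position: [0.4729, 0.1358, 0.1481]
tcp_rot: [[-0.864, 0.257, -0.433], [0.189, 0.962, 0.195], [0.466, 0.087, -0.88]]
force: [0.2, -1.5, 11.8]
opening: 0.927
grasp_force: 29.8
```

```bash
python3 -c "
from t4 import *
st();fm()"
```

```text
t 54.25 P [0.4729 0.1358 0.1481] yaw 167.7 z [-0.433  0.195 -0.88 ] F [ 0.2 -1.5 11.8] op 0.927 j [ -3.  38.  91.  10.  78. -84.]
F [ 0.24 -1.45 11.75] M world [0.323 0.404 0.078] M tool [-0.167  0.479 -0.13 ]
```

```bash
python3 - <<'E'
from t4 import *
R0=Rt(28); s=(np.array([.4729,.1358,.1475]),R0)   # commanded approx
C0=s[0]+R0@off; print(C0)
for t in (33,):
    R=Rt(t); T=np.r_[C0[:2],.1560]-R@off
    P,Q=plan([(T,R,60),],s); print(P, 'down dir',(R.T@[0,0,-1]).round(2))
E
```

```text
[0.47874014 0.13386551 0.1515805 ]
[[3, 0, -4, 0, 0.09, 0]]
[0.4720438  0.13558361 0.15242139] down dir [-0.54 -0.09  0.84]
```

play_rows([
  [[3,0,-4,0,0.09,0],[0,0,0,0,0,0],[0,0,0,0,0,0]],
])

```text
time_s: 54.55
position: [0.4718, 0.1353, 0.1499]
tcp_rot: [[-0.822, 0.257, -0.508], [0.172, 0.963, 0.21], [0.543, 0.085, -0.836]]
force: [0.1, 0.1, -3.6]
opening: 0.926
grasp_force: 29.9
```

play_rows([
  [[-1.1,-0.2,1.7,0,0,0],[0,0,0,0,0,0],[0,0,0,0,0,0]],
])

```text
time_s: 54.85
position: [0.4714, 0.1356, 0.1489]
tcp_rot: [[-0.822, 0.257, -0.508], [0.171, 0.963, 0.21], [0.543, 0.086, -0.835]]
force: [-0.7, 0.1, -0.2]
opening: 0.932
grasp_force: 29.9
```

play_rows([
  [[-0.5,-0.1,0.9,0,0,0],[0,0,0,0,0,0],[0,0,0,0,0,0]],
])

```text
time_s: 55.15
position: [0.4714, 0.1356, 0.1486]
tcp_rot: [[-0.822, 0.257, -0.509], [0.171, 0.963, 0.211], [0.544, 0.086, -0.835]]
force: [0.1, -1.3, 5.8]
opening: 0.931
grasp_force: 29.8
```

play_rows([
  [[-0.5,-0.1,0.9,0,0,0],[0,0,0,0,0,0],[0,0,0,0,0,0]],
])

```text
time_s: 55.45
position: [0.4711, 0.1357, 0.148]
tcp_rot: [[-0.821, 0.257, -0.509], [0.17, 0.963, 0.211], [0.545, 0.087, -0.834]]
force: [0.1, -1.1, 8.0]
opening: 0.926
grasp_force: 29.9
```

play_rows([
  [[-0.5,-0.1,0.9,0,0,0],[0,0,0,0,0,0],[0,0,0,0,0,0]],
])

```text
time_s: 55.75
position: [0.471, 0.1358, 0.1476]
tcp_rot: [[-0.821, 0.257, -0.51], [0.17, 0.963, 0.211], [0.545, 0.087, -0.834]]
force: [-0.7, -0.8, 10.7]
opening: 0.929
grasp_force: 29.9
```

play_rows([
  [[0.5,0.1,-0.8,0,0,0],[0,0,0,0,0,0]],
])

```text
time_s: 55.95
position: [0.471, 0.1358, 0.1477]
tcp_rot: [[-0.821, 0.257, -0.509], [0.17, 0.963, 0.211], [0.545, 0.086, -0.834]]
force: [-0.7, -0.9, 7.7]
opening: 0.931
grasp_force: 29.9
```

play_rows([
  [[0,0,0,0,0,0],[0,0,0,0,0,0],[0,0,0,0,0,0],[0,0,0,0,0,0]],
], fingers=1)

```text
time_s: 56.35
position: [0.4716, 0.1355, 0.1463]
tcp_rot: [[-0.822, 0.257, -0.509], [0.171, 0.963, 0.21], [0.544, 0.086, -0.835]]
force: [-0.0, 0.3, 0.1]
opening: 0.996
grasp_force: 0.0
```

```bash
python3 -c "
from t4 import *
st();fm()"
```

```text
t 56.35 P [0.4716 0.1355 0.1463] yaw 168.2 z [-0.509  0.21  -0.835] F [-0.   0.3  0.1] op 0.996 j [ -3.  40.  88.  10.  83. -84.]
F [-0.03  0.33  0.06] M world [-0.072 -0.445  0.005] M tool [-0.014 -0.446 -0.061]
```

play_rows([
  [[0,0,-8,0,0,0],[0,0,-15,0,0,0],[0,0,-25,0,0,0],[0,0,-35,0,0,0],[0,0,-35,0,0,0]],
])

```text
time_s: 56.85
position: [0.5321, 0.1104, 0.2464]
tcp_rot: [[-0.822, 0.257, -0.509], [0.171, 0.963, 0.21], [0.544, 0.086, -0.835]]
force: [-0.3, -0.2, -0.9]
opening: 0.996
grasp_force: 0.0
```

```bash
python3 - <<'E'
from h import *
st()
plan([([.52,.06,.27],down(150),35),([.40,-.2,.25],down(90),42)])
E
```

```text
t 56.85 P [0.5321 0.1104 0.2464] yaw 168.2 z [-0.509  0.21  -0.835] F [-0.3 -0.2 -0.9] op 0.996 j [ -5.  37.  75.  10. 100. -83.]
[[3, -10, -5, 0, -0.12, 0.06], [1, -10, -5, 0, -0.12, 0.05], [1, -10, -5, 0, -0.12, 0.06], [-1, -10, -5, 0, -0.11, 0.05], [-2, -10, -6, 0.01, -0.12, 0.06]]
[[-3, -36, 3, 0, 0, 0.13], [-8, -35, 2, 0, 0, 0.13], [-12, -33, 3, 0, 0, 0.13], [-17, -32, 3, 0, 0, 0.13], [-20, -29, 2, 0, 0, 0.13]]
[[-25, -27, 3, 0, 0, 0.13], [-27, -23, 3, 0, 0, 0.13], [-30, -19, 2, 0, 0, 0.14]]
```

play_rows([
  [[3,-10,-5,0,-0.12,0.06],[1,-10,-5,0,-0.12,0.05],[1,-10,-5,0,-0.12,0.06],[-1,-10,-5,0,-0.11,0.05],[-2,-10,-6,0.01,-0.12,0.06]],
])

```text
time_s: 57.35
position: [0.5203, 0.0593, 0.2704]
tcp_rot: [[-0.863, 0.504, 0.009], [0.504, 0.863, -0.006], [-0.011, -0.001, -1.0]]
force: [0.2, 0.1, 0.6]
opening: 0.997
grasp_force: 0.0
```

play_rows([
  [[-3,-36,3,0,0,0.13],[-8,-35,2,0,0,0.13],[-12,-33,3,0,0,0.13],[-17,-32,3,0,0,0.13],[-20,-29,2,0,0,0.13]],
], fingers=-1)

```text
time_s: 57.85
position: [0.4441, -0.103, 0.257]
tcp_rot: [[-0.38, 0.925, 0.004], [0.925, 0.38, -0.004], [-0.006, 0.002, -1.0]]
force: [0.9, 0.3, -0.5]
opening: 0.627
grasp_force: 0.0
```

play_rows([
  [[-25,-27,3,0,0,0.13],[-27,-23,3,0,0,0.13],[-30,-19,2,0,0,0.14],[0,0,0,0,0,0],[0,0,0,0,0,0]],
])

```text
time_s: 58.35
position: [0.3994, -0.2001, 0.2491]
tcp_rot: [[0.006, 1.0, 0.004], [1.0, -0.006, -0.004], [-0.004, 0.004, -1.0]]
force: [-0.9, 0.3, 0.5]
opening: 0.171
grasp_force: 0.0
```

```bash
python3 - <<'E'
from h import *
import pickle
st()
D={n:avg(n,8) for n in ['top','side']}
chk(); chk('side')
pickle.dump(D,open('d12.pkl','wb'))
c=lambda n,x,y,w,h:cv2.resize(np.clip(D[n]['avg'][y:y+h,x:x+w]*1.3,0,255).astype(np.uint8),(400,400*h//w),interpolation=cv2.INTER_CUBIC)
cv2.imwrite('pics/p12.png',np.hstack([c('top',180,205,80,80),c('side',215,190,100,100)]))
E
```

```text
t 58.35 P [ 0.3994 -0.2001  0.2491] yaw 89.7 z [ 0.004 -0.004 -1.   ] F [-0.9  0.3  0.5] op 0.171 j [-41.  15. 106.  -0.  58. -41.]
top [[0.477, 0.138, 0.78], [0.717, -0.374, 0.77], [0.492, 0.149, 0.61], [0.476, 0.147, 0.6], [0.61, -0.049, 0.59], [0.479, 0.146, 0.57], [0.477, 0.143, 0.55]]
side [[0.49, 0.123, 0.95], [0.606, -0.047, 0.91], [0.529, 0.096, 0.86], [0.564, 0.059, 0.85], [0.545, 0.084, 0.74], [0.487, 0.148, 0.57]]
```

View pics/p12.png

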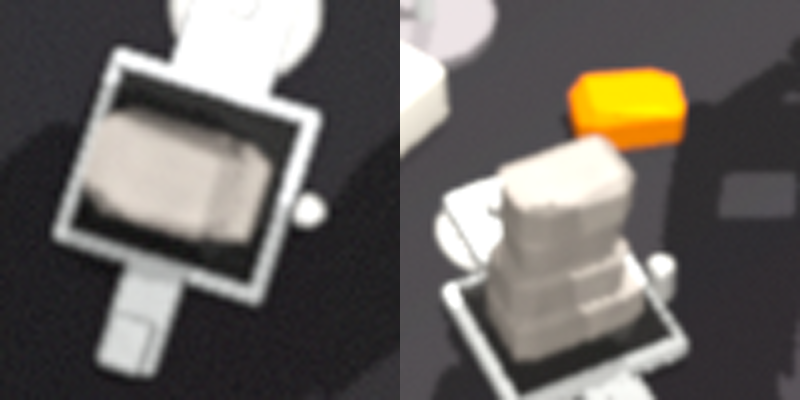

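```bash
python3 - <<'E'
from h import *
st()
pv=np.array([.587,.106]); a=np.radians(175); q=pv+.212*np.array([np.cos(a),np.sin(a)]); print(q,np.hypot(*q))
plan([([.385,-.03,.24],down(130),38),([*q,.2],down(167.7),38),([*q,.06],down(167.7),35),([*q,.041],down(167.7),10)])
E
```

```text
t 59.35 P [ 0.3995 -0.1996  0.2488] yaw 89.7 z [ 0.003 -0.004 -1.   ] F [-0.1 -0.4 -0.1] op 0.004 j [-41.  15. 106.  -0.  58. -41.]
[0.37580672 0.12447702] 0.39588536432077454
[[28, -3, 1, 0, 0, -0.12], [29, 1, 2, 0, 0, -0.12], [28, 5, 1, 0, 0, -0.12], [27, 7, 1, 0, 0, -0.11], [26, 11, 2, 0, 0, -0.12]]
[[25, 13, 1, 0, 0.01, -0.11], [25, 18, 8, 0, 0, -0.13], [22, 22, 8, 0, 0, -0.13], [20, 24, 8, 0, 0, -0.13], [16, 27, 9, 0, 0, -0.14]]
[[12, 28, 8, 0, 0, -0.13], [0, 0, 35, 0, 0, 0], [0, 0, 35, 0, 0, 0], [-1, 0, 35, 0, 0, 0], [0, 0, 35, 0, 0, 0]]
[[0, 0, 9, 0, 0, 0], [0, -1, 10, 0, 0, 0]]
```

play_rows([
  [[28,-3,1,0,0,-0.12],[29,1,2,0,0,-0.12],[28,5,1,0,0,-0.12],[27,7,1,0,0,-0.11],[26,11,2,0,0,-0.12]],
], fingers=-1)

```text
time_s: 59.85
position: [0.3878, -0.0574, 0.2413]
tcp_rot: [[-0.556, 0.831, 0.004], [0.831, 0.556, -0.004], [-0.005, 0.001, -1.0]]
force: [0.8, -0.3, 0.2]
opening: 0.003
grasp_force: 0.0
```

play_rows([
  [[25,13,1,0,0.01,-0.11],[25,18,8,0,0,-0.13],[22,22,8,0,0,-0.13],[20,24,8,0,0,-0.13],[16,27,9,0,0,-0.14]],
])

```text
time_s: 60.35
position: [0.3774, 0.0952, 0.2075]
tcp_rot: [[-0.943, 0.334, -0.002], [0.334, 0.943, 0.004], [0.003, 0.003, -1.0]]
force: [-0.2, 1.1, -0.1]
opening: 0.004
grasp_force: 0.0
```

play_rows([
  [[12,28,8,0,0,-0.13],[0,0,35,0,0,0],[0,0,0,0,0,0],[0,0,0,0,0,0]],
])

```text
time_s: 60.75
position: [0.3751, 0.1246, 0.1646]
tcp_rot: [[-0.977, 0.214, -0.005], [0.214, 0.977, 0.004], [0.006, 0.003, -1.0]]
force: [0.4, -0.7, 0.7]
opening: 0.004
grasp_force: 0.0
```

```bash
python3 - <<'E'
from h import *
st()
pv=np.array([.587,.106]); a=np.radians(175); q=pv+.212*np.array([np.cos(a),np.sin(a)])
plan([([*q,.06],down(167.7),35),([*q,.041],down(167.7),10)])
for n in ('top','side'):
    p=bot.capture(n)
    for r in bot.pinpoint(p,'lug')[:1]: print(n,r['confidence'],atz(p,r['centre'],.047))
E
```

```text
t 60.75 P [0.3751 0.1246 0.1646] yaw 167.6 z [-0.005  0.004 -1.   ] F [ 0.4 -0.7  0.7] op 0.004 j [  2.  21. 118.   0.  42. -76.]
[[0, 0, 35, 0, 0, 0], [-1, 0, 35, 0, 0, 0], [0, 0, 35, 0, -0.01, 0], [0, 0, 9, 0, 0, 0], [0, 0, 10, 0, 0, 0]]
top 0.88 [0.37937826 0.16975919 0.047     ]
side 0.67 [ 0.75134757 -0.07984623  0.047     ]
```

play_rows([
  [[0,0,35,0,0,0],[0,0,35,0,0,0],[0,0,30,0,0,0],[0,0,0,0,0,0]],
])

```text
time_s: 61.35
position: [0.3742, 0.1245, 0.0629]
tcp_rot: [[-0.977, 0.215, -0.008], [0.215, 0.977, 0.004], [0.009, 0.002, -1.0]]
force: [0.6, -1.3, 0.2]
opening: 0.004
grasp_force: 0.0
```

play_rows([
  [[0,0,12,0,0,0],[0,0,11,0,0,0],[0,0,0,0,0,0],[0,0,0,0,0,0]],
])

```text
time_s: 61.75
position: [0.3761, 0.1251, 0.043]
tcp_rot: [[-0.977, 0.214, -0.001], [0.214, 0.977, 0.004], [0.001, 0.004, -1.0]]
force: [0.0, 0.7, -0.6]
opening: 0.003
grasp_force: 0.0
```

```bash
python3 -c "
from h import *
st()"
```

```text
t 61.75 P [0.3761 0.1251 0.043 ] yaw 167.6 z [-0.001  0.004 -1.   ] F [ 0.   0.7 -0.6] op 0.003 j [  2.  37. 123.   1.  20. -76.]
```

play_rows([
  [[0.4,3,0,0,0,0.014],[0.4,3,0,0,0,0.014],[0.4,3,0,0,0,0.014],[0.4,3,0,0,0,0.014],[0.4,3,0,0,0,0.014]],
])

```text
time_s: 62.25
position: [0.3769, 0.1406, 0.0419]
tcp_rot: [[-0.959, 0.282, -0.003], [0.282, 0.959, 0.004], [0.004, 0.003, -1.0]]
force: [-0.4, -0.5, 0.1]
opening: 0.007
grasp_force: 0.0
```

play_rows([
  [[0.4,3,0,0,0,0.014],[0.5,4,0,0,0,0.019],[0.6,5,0,0,0,0.024],[0.7,6,0,0,0,0.028],[0.7,6,0,0,0,0.028]],
])

```text
time_s: 62.75
position: [0.3821, 0.1641, 0.0418]
tcp_rot: [[-0.921, 0.39, -0.003], [0.39, 0.921, 0.004], [0.004, 0.003, -1.0]]
force: [0.5, -1.4, -0.6]
opening: 0.01
grasp_force: 0.5
```

```bash
python3 - <<'E'
from h import *
st()
pv=np.array([.587,.106]); P=np.array(bot.read_state()['position'])[:2]-pv; print(np.hypot(*P),np.degrees(np.arctan2(P[1],P[0])))
chk('side');chk('top')
E
```

```text
t 62.75 P [0.3821 0.1641 0.0418] yaw 157.1 z [-0.003  0.004 -1.   ] F [ 0.5 -1.4 -0.6] op 0.01 j [  8.  38. 120.   1.  22. -60.]
0.21303179032271444 164.16298101086446
side [[0.574, 0.065, 0.97], [0.538, 0.105, 0.72], [0.498, 0.133, 0.48], [0.555, 0.086, 0.46]]
top [[0.721, -0.374, 0.97], [0.474, 0.164, 0.96], [0.614, -0.039, 0.7], [0.487, 0.155, 0.62], [0.491, 0.158, 0.49]]
```

play_rows([
  [[0.7,6,0,0,0,0.028],[0.7,6,0,0,0,0.028],[0.7,6,0,0,0,0.028],[0.7,6,0,0,0,0.028],[0.7,6,0,0,0,0.028]],
])

```text
time_s: 63.45
position: [0.3915, 0.1921, 0.0418]
tcp_rot: [[-0.858, 0.514, -0.004], [0.514, 0.858, 0.004], [0.005, 0.001, -1.0]]
force: [0.1, -0.7, 0.1]
opening: 0.003
grasp_force: 0.5
```

play_rows([
  [[0.7,6,0,0,0,0.028],[0.7,6,0,0,0,0.028],[0.7,6,0,0,0,0.028],[0.7,6,0,0,0,0.028],[0.7,6,0,0,0,0.028]],
])

```text
time_s: 63.95
position: [0.4053, 0.2188, 0.0419]
tcp_rot: [[-0.778, 0.628, -0.004], [0.628, 0.778, 0.003], [0.005, 0.0, -1.0]]
force: [0.0, -0.6, -0.3]
opening: 0.008
grasp_force: 0.5
```

```bash
cat > pol.py <<'E'
from h import *
st()
pv=np.array([.587,.106]); P=np.array(bot.read_state()['position'])[:2]-pv; print(np.hypot(*P),np.degrees(np.arctan2(P[1],P[0])))
p=chk('top')
for n in ('top','side'):
    p=bot.capture(n)
    for r in bot.pinpoint(p,'lug')[:1]: print(n,r['confidence'],atz(p,r['centre'],.047))
E
python3 pol.py
```

```text
t 63.95 P [0.4053 0.2188 0.0419] yaw 141.1 z [-0.004  0.003 -1.   ] F [ 0.  -0.6 -0.3] op 0.008 j [ 14.  39. 114.   1.  28. -37.]
0.213881351211114 148.1779310623903
top [[0.609, -0.041, 0.95], [0.717, -0.379, 0.71], [0.501, 0.196, 0.67], [0.497, 0.184, 0.63], [0.51, 0.19, 0.57], [0.512, 0.176, 0.48]]
top 0.65 [0.42192115 0.24530601 0.047     ]
side 0.55 [0.41810263 0.24537101 0.047     ]
```

play_rows([
  [[0.7,6,0,0,0,0.028],[0.7,6,0,0,0,0.028],[0.7,6,0,0,0,0.028],[0.7,6,0,0,0,0.028],[0.7,6,0,0,0,0.028]],
])

```text
time_s: 64.75
position: [0.4226, 0.2432, 0.0419]
tcp_rot: [[-0.683, 0.731, -0.004], [0.731, 0.683, 0.003], [0.005, -0.001, -1.0]]
force: [-0.9, -1.6, 0.5]
opening: 0.005
grasp_force: 0.5
```

play_rows([
  [[0.7,6,0,0,0,0.028],[0.7,6,0,0,0,0.028],[0.7,6,0,0,0,0.028],[0.7,6,0,0,0,0.028],[0.7,6,0,0,0,0.028]],
])

```text
time_s: 65.25
position: [0.4432, 0.265, 0.0419]
tcp_rot: [[-0.574, 0.819, -0.005], [0.819, 0.574, 0.003], [0.005, -0.002, -1.0]]
force: [0.1, -0.7, 0.8]
opening: 0.004
grasp_force: 0.5
```

play_rows([
  [[0.7,6,0,0,0,0.028],[0.7,6,0,0,0,0.028],[0.7,6,0,0,0,0.028],[0.6,5,0,0,0,0.024],[0.5,4,0,0,0,0.019]],
])

```text
time_s: 65.75
position: [0.4648, 0.2824, 0.0419]
tcp_rot: [[-0.466, 0.885, -0.004], [0.885, 0.466, 0.003], [0.005, -0.002, -1.0]]
force: [-0.6, -0.4, -0.6]
opening: 0.006
grasp_force: 0.5
```

```bash
python3 pol.py
```

```text
t 65.75 P [0.4648 0.2824 0.0419] yaw 117.8 z [-0.004  0.003 -1.   ] F [-0.6 -0.4 -0.6] op 0.006 j [ 19.  41. 102.   0.  37.  -9.]
0.21462582437741967 124.70865547115491
top [[0.533, 0.223, 0.69], [0.547, 0.218, 0.67], [0.606, -0.029, 0.66], [0.723, -0.37, 0.66], [0.535, 0.208, 0.47], [0.535, 0.226, 0.45]]
top 0.94 [0.48616977 0.29777055 0.047     ]
side 0.79 [0.48998227 0.29731001 0.047     ]
```

play_rows([
  [[0.6,5,0,0,0,0.024],[0.6,5,0,0,0,0.024],[0.6,5,0,0,0,0.024],[0.6,5,0,0,0,0.024],[0.6,5,0,0,0,0.024]],
])

```text
time_s: 66.55
position: [0.487, 0.2962, 0.0421]
tcp_rot: [[-0.356, 0.935, -0.003], [0.935, 0.356, 0.004], [0.005, -0.001, -1.0]]
force: [-0.4, -0.6, 0.5]
opening: 0.004
grasp_force: 0.5
```

play_rows([
  [[0.5,4,0,0,0,0.019],[0.4,3,0,0,0,0.014],[0.4,3,0,0,0,0.014],[0.3,2,0,0,0,0.01],[0.3,2,0,0,0,0.01]],
])

```text
time_s: 67.05
position: [0.4991, 0.3025, 0.0421]
tcp_rot: [[-0.293, 0.956, -0.003], [0.956, 0.293, 0.004], [0.005, -0.002, -1.0]]
force: [-0.4, -2.1, -0.7]
opening: 0.006
grasp_force: 0.5
```

```bash
python3 pol.py
```

```text
t 67.05 P [0.4991 0.3025 0.0421] yaw 107.1 z [-0.003  0.004 -1.   ] F [-0.4 -2.1 -0.7] op 0.006 j [20. 43. 96.  0. 41.  3.]
0.2152617632927744 114.10194296344139
top [[0.559, 0.233, 0.85], [0.711, -0.373, 0.73], [0.547, 0.21, 0.61], [0.562, 0.219, 0.59], [0.615, -0.037, 0.57], [0.562, 0.222, 0.39]]
top 0.87 [0.51939741 0.31771402 0.047     ]
side 0.67 [ 0.33746379 -0.40924921  0.047     ]
```

Continue 2 mm rows, watching force.

play_rows([
  [[0.3,2.5,0,0,0,0.012],[0.3,2.5,0,0,0,0.012],[0.3,2.5,0,0,0,0.012],[0.3,2.5,0,0,0,0.012]],
])

```text
time_s: 67.75
position: [0.5085, 0.3064, 0.0421]
tcp_rot: [[-0.247, 0.969, -0.003], [0.969, 0.247, 0.004], [0.005, -0.002, -1.0]]
force: [-0.3, -0.3, 0.0]
opening: 0.004
grasp_force: 0.5
```

play_rows([
  [[0.3,2.5,0,0,0,0.012],[0.3,2,0,0,0,0.01],[0.3,2,0,0,0,0.01]],
])

```text
time_s: 68.05
position: [0.5146, 0.3088, 0.042]
tcp_rot: [[-0.216, 0.976, -0.003], [0.976, 0.216, 0.004], [0.004, -0.002, -1.0]]
force: [-1.5, -1.4, 0.1]
opening: 0.006
grasp_force: 0.5
```

play_rows([
  [[0.2,2,0,0,0,0.01],[0.2,2,0,0,0,0.01]],
])

```text
time_s: 68.25
position: [0.5183, 0.3101, 0.042]
tcp_rot: [[-0.196, 0.981, -0.003], [0.981, 0.196, 0.004], [0.004, -0.002, -1.0]]
force: [-1.6, -0.7, 0.2]
opening: 0.006
grasp_force: 0.5
```

```bash
python3 pol.py
```

```text
t 68.25 P [0.5183 0.3101 0.042 ] yaw 101.3 z [-0.003  0.004 -1.   ] F [-1.6 -0.7  0.2] op 0.006 j [20. 44. 93.  0. 43.  9.]
0.21530138213021152 108.59889709767165
top [[0.569, 0.236, 0.74], [0.726, -0.37, 0.69], [0.558, 0.215, 0.66], [0.604, -0.043, 0.64], [0.581, 0.225, 0.63], [0.567, 0.224, 0.5]]
top 0.91 [0.53655274 0.32626416 0.047     ]
side 0.8 [0.54873315 0.31477504 0.047     ]
```

play_rows([
  [[0.2,1.5,0,0,0,0.007],[0.2,1.5,0,0,0,0.007],[0,0,0,0,0,0]],
])

```text
time_s: 68.85
position: [0.5213, 0.3111, 0.0421]
tcp_rot: [[-0.183, 0.983, -0.002], [0.983, 0.183, 0.004], [0.005, -0.002, -1.0]]
force: [-0.1, -0.5, -0.0]
opening: 0.008
grasp_force: 0.1
```

play_rows([
  [[0.2,1.5,0,0,0,0.007],[0.2,1.5,0,0,0,0.007],[0,0,0,0,0,0]],
])

```text
time_s: 69.15
position: [0.5244, 0.312, 0.0421]
tcp_rot: [[-0.169, 0.986, -0.002], [0.986, 0.169, 0.004], [0.005, -0.001, -1.0]]
force: [0.2, 0.3, 0.1]
opening: 0.004
grasp_force: 0.1
```

play_rows([
  [[0.2,1.5,0,0,0,0.007],[0.2,1.5,0,0,0,0.007],[0,0,0,0,0,0]],
])

```text
time_s: 69.45
position: [0.5273, 0.3129, 0.0421]
tcp_rot: [[-0.155, 0.988, -0.002], [0.988, 0.155, 0.004], [0.005, -0.001, -1.0]]
force: [-0.4, 0.6, 0.9]
opening: 0.006
grasp_force: 0.1
```

play_rows([
  [[0.2,1.5,0,0,0,0.007],[0.2,1.5,0,0,0,0.007],[0,0,0,0,0,0]],
])

```text
time_s: 69.75
position: [0.5302, 0.3138, 0.0421]
tcp_rot: [[-0.142, 0.99, -0.002], [0.99, 0.142, 0.004], [0.005, -0.001, -1.0]]
force: [-0.1, -0.6, -0.1]
opening: 0.002
grasp_force: 0.1
```

play_rows([
  [[0.2,1.5,0,0,0,0.007],[0,0,0,0,0,0]],
])

```text
time_s: 69.95
position: [0.5305, 0.314, 0.042]
tcp_rot: [[-0.135, 0.991, -0.004], [0.991, 0.135, 0.004], [0.004, -0.004, -1.0]]
force: [-2.7, -0.9, 2.3]
opening: 0.008
grasp_force: 1.3
```

```bash
python3 pol.py
```

```text
t 69.95 P [0.5305 0.314  0.042 ] yaw 97.8 z [-0.004  0.004 -1.   ] F [-2.7 -0.9  2.3] op 0.008 j [20. 45. 91.  0. 45. 12.]
0.2155023405706842 105.1925793424366Traceback (most recent call last):
  File "pol.py", line 4, in <module>
    p=chk('top')
  File "h.py", line 39, in chk
    p=bot.capture(n); pts=[]
ValueError: 200 camera calls are used up
```

play_rows([
  [[0.1,1,0,0,0,0],[0,0,0,0,0,0],[0,0,0,0,0,0]],
])

```text
time_s: 70.25
position: [0.5306, 0.314, 0.0421]
tcp_rot: [[-0.135, 0.991, -0.006], [0.991, 0.135, 0.003], [0.004, -0.006, -1.0]]
force: [-5.5, -1.2, 4.5]
opening: 0.006
grasp_force: 2.6
```

play_rows([
  [[0.1,1,0,0,0,0],[0,0,0,0,0,0],[0,0,0,0,0,0]],
])

```text
time_s: 70.55
position: [0.5306, 0.3139, 0.042]
tcp_rot: [[-0.135, 0.991, -0.008], [0.991, 0.135, 0.002], [0.003, -0.008, -1.0]]
force: [-6.2, -1.8, 5.1]
opening: 0.003
grasp_force: 3.3
```

play_rows([
  [[0,-2,0,0,0,0],[0,-6,0,0,0,0],[0,-15,0,0,0,0],[0,-20,0,0,0,0],[0,-20,0,0,0,0]],
])

```text
time_s: 71.05
position: [0.4718, 0.3065, 0.0424]
tcp_rot: [[-0.134, 0.991, 0.001], [0.991, 0.134, 0.006], [0.005, 0.002, -1.0]]
force: [-0.1, -0.0, -1.2]
opening: 0.006
grasp_force: 0.0
```

play_rows([
  [[0,0,-30,0,0,0],[20,0,-40,0,0,0],[20,0,-40,0,0,0],[0,0,-40,0,0,0],[0,0,0,0,0,0]],
])

```text
time_s: 71.55
position: [0.4703, 0.3482, 0.1987]
tcp_rot: [[-0.136, 0.991, 0.012], [0.991, 0.136, 0.011], [0.01, 0.014, -1.0]]
force: [0.3, 0.8, 0.2]
opening: 0.01
grasp_force: 0.0
```

play_rows([
  [[0,0,0,0,0,0],[0,0,0,0,0,0],[0,0,0,0,0,0],[0,0,0,0,0,0],[0,0,0,0,0,0]],
])

```text
time_s: 72.05
position: [0.4655, 0.3448, 0.1913]
tcp_rot: [[-0.135, 0.991, -0.004], [0.991, 0.135, 0.003], [0.004, -0.004, -1.0]]
force: [0.2, 0.5, 0.1]
opening: 0.006
grasp_force: 0.0
```

```bash
python3 -c "
from h import *
st(); print(bot.hand_in())"
```

```text
t 72.05 P [0.4655 0.3448 0.1913] yaw 97.7 z [-0.004  0.003 -1.   ] F [0.2 0.5 0.1] op 0.006 j [25. 30. 91.  0. 59. 17.]
the job is handed in; nothing more can be done
None
```

Handed in at about 72 s with no verdict returned: all four stones were piled on the mat and the tray pushed back until the push met its home stop. The pile looked sound in the last picture before the swing, and position readings tracked it moving with the tray until just before the stop. The camera calls then ran out, so the final state at home was not seen.

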